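# Sort the full document boxes from the empty ones and stack them

### The arm

A 6-joint arm with a two-finger parallel gripper is mounted at the origin on the work surface. World frame = base frame: x ahead of the robot, y to its left, z up, the work surface at z = 0. Lengths are in m, angles in rad, forces in N, time in s.
With the tool pointing down it reaches from about 0.25 to 0.775 m from the base axis. Payload 4 kg.
Tool frame: the origin (TCP) lies at the very end of the fingers, on their centre line; the grasp point (between the pads) lies 19 mm behind it; y points along the fingers, x is the direction in which the jaws open and shut, and the axes are right-handed (so a half turn about y gives the same grasp; the last joint's range is limited). The gripper opens to 94 mm and grips with 3 to 60 N. Pads are 16 mm wide; open, the fingers measure 119 mm over their backs; the gripper's body (75 mm by 177 mm) begins 78 mm behind the grasp point.
Start: joints at [0.999, 0.087, 1.371, -0, 1.684, -0.103], TCP at [0.249, 0.491, 0.206] pointing down, gripper open.
Joint ranges: [-3.1, 3.1], [-0.76, 2.03], [0.27, 2.55], [-1.08, 4.22], [0.17, 2.65], [-2.57, 2.57]. Speed limits (rad/s): [2.79, 2.79, 3.14, 3.14, 3.14, 3.14].

### API

Orientations are given as [roll, pitch, yaw] about the fixed x, y, z axes, in that order (R = Rz(yaw) Ry(pitch) Rx(roll)).
In Python, from bench import robot gives the robot as it stands.
- The arm moves only by the shell command python3 -m handwheel 'ROWS' [OPENING]. ROWS is JSON, a list of rows, each an object with "delta_pos": the shift along the tool's x, y, z in mm, a list of three; "yaw": the turn about the tool's y in rad. A call has 1 to 12 rows; each row is the pose to reach, as a shift and turn from the pose commanded when the call began, along the tool's axes at that moment; what a row does not reach only later rows make up. A row lasts 1/10 s, in which the tool goes at most 50 mm and 8.59 degrees, less where a joint would pass 70% of its speed; a pose out of reach is approached as far as the arm can. A call with a gripper value outside its range is refused whole. OPENING is the closure in counts, from 0 (fully open) to 255 (shut), set as the call begins (- or left out, the last holds). The fingers move at their own pace and stop on an object; the grip force is fixed at half the most. Time passes only in rows, so rows that repeat a pose let the fingers close. It gives the time, the measured TCP pose, the force and the opening at its end, in the units of the state.
- robot.get_obs(): the state, without advancing time (a new reading comes with each control period).
- robot.snapshot(name): name is "side" or "top" or "wrist"; returns a dict with "image" (400x640x3 uint8, red, green, blue), "fx", "fy", "cx", "cy" (pixels), "rvec" (rotation vector, rad) and "tvec" (3), from world to camera coordinates, as OpenCV has them. Camera axes: x right, y down, z forward; pixel columns grow to the right and rows downward; lengths in m; the calibration is good to about 2 mm. A picture is of the moment at which its call begins. There is no depth.
- robot.close_job(): hands the job in, once; it reports no verdict.
The state is a dict: "time": time; "joint_positions": joint angles; "qvel": joint speeds; "joint_torque": joint torques, N m; "tool_pos": TCP position; "ee_rot": TCP orientation; "wrist_force": force on the tool from outside, world axes, zero at the start; "wrist_torque": the same for the moment, N m; "width": finger opening in m.
Only numpy, scipy, OpenCV 4.12 (cv2) and the standard library are available. Lean on these libraries where they do the work, as an engineer would, in place of code of your own. Each camera call takes 0.05 s, during which the arm holds its last target.

### The job

Some of the closed document boxes on the desk are full and some are empty, and they all look alike, so feel each one's weight: stack the full boxes in one square column on the middle of the low wooden stand, and the empty ones in another on the middle of the thin cork mat, lined up lengthwise with the stand and the mat. The round marble paperweight is in the way: clear it off the stand first, and when every box is stacked set it upright on the middle of the full boxes' column. Leave the pencil cup, ink jar and glasses case as they are.

Things in the scene. Friction and masses are not known exactly. Their poses are not given: they have to be found in the camera images.
- stand: low pale wooden stand for the full boxes, fixed to the desk, a flat board 140 (its x) x 84 (its y) x 15 mm high; origin at the centre of its underside, its top 15 mm higher. The long sides of the boxes go along its long sides (either way round)
- mat: thin cork mat for the empty boxes, fixed to the desk, 150 (its x) x 94 (its y) x 5 mm; origin at the centre of its underside, its top 5 mm higher. The long sides of the boxes go along its long sides (either way round)
- paperweight: round marble paperweight, a squat cylinder 60 mm across and 40 mm high, 0.3 kg; origin at the centre of its underside, z up. Starts on the stand
- box_a: closed document box, brown wood with a dark lid seam, 120 (its x) x 64 (its y) x 45 mm high; origin at the centre of its underside. All boxes look alike and their lids are fixed, but each is either full (0.69 to 0.81 kg) or empty (0.14 to 0.18 kg); neither name nor place tells which. 4 or 5 of the six are there (None throughout: not there), at least one full and one empty
- box_b: closed document box, brown wood with a dark lid seam, 120 (its x) x 64 (its y) x 45 mm high; origin at the centre of its underside. All boxes look alike and their lids are fixed, but each is either full (0.69 to 0.81 kg) or empty (0.14 to 0.18 kg); neither name nor place tells which. 4 or 5 of the six are there (None throughout: not there), at least one full and one empty
- box_c: closed document box, brown wood with a dark lid seam, 120 (its x) x 64 (its y) x 45 mm high; origin at the centre of its underside. All boxes look alike and their lids are fixed, but each is either full (0.69 to 0.81 kg) or empty (0.14 to 0.18 kg); neither name nor place tells which. 4 or 5 of the six are there (None throughout: not there), at least one full and one empty
- box_d: closed document box, brown wood with a dark lid seam, 120 (its x) x 64 (its y) x 45 mm high; origin at the centre of its underside. All boxes look alike and their lids are fixed, but each is either full (0.69 to 0.81 kg) or empty (0.14 to 0.18 kg); neither name nor place tells which. 4 or 5 of the six are there (None throughout: not there), at least one full and one empty
- box_e: closed document box, brown wood with a dark lid seam, 120 (its x) x 64 (its y) x 45 mm high; origin at the centre of its underside. All boxes look alike and their lids are fixed, but each is either full (0.69 to 0.81 kg) or empty (0.14 to 0.18 kg); neither name nor place tells which. 4 or 5 of the six are there (None throughout: not there), at least one full and one empty
- box_f: closed document box, brown wood with a dark lid seam, 120 (its x) x 64 (its y) x 45 mm high; origin at the centre of its underside. All boxes look alike and their lids are fixed, but each is either full (0.69 to 0.81 kg) or empty (0.14 to 0.18 kg); neither name nor place tells which. 4 or 5 of the six are there (None throughout: not there), at least one full and one empty
- pencil_cup: dark round pencil cup, 64 mm across and 95 mm high, with pencils reaching 130 mm, loose, to be left alone; origin at the centre of its underside
- ink: small glass ink jar with a black cap, 42 mm across and 50 mm high, loose, to be left alone; origin at the centre of its underside
- glasses_case: black glasses case, 160 (x) x 60 (y) x 40 mm, loose, to be left alone; origin at the centre of its underside
Mind the look-alikes: they are no part of the job. What is meant by the stand is not grey, and is the smaller of those in its own colour. What is shaped like the box_c but blue is not meant.

How it is judged:
By the outcome, as a careful person would: the job done as asked, in the order asked, and still so for the second after the job is handed in, with the robot touching nothing.
Of box_a, box_b, box_c, box_d, box_e, box_f only 4 to 5 are there at a start; the rules pass over those that are not, and their reading is None.
At some moment in a run one of paperweight may be knocked a few centimetres aside while the robot is not near it.
Once in a run the grip may slacken for a moment while it holds something.
It also fails if it takes over 192 s, if anything falls off the work surface, if the arm or the gripper's body presses on something with over 40 N, if the wrist force passes 120 N, or if a joint passes its speed limit or range.

## Working session

There is one attempt and no reset: what is moved stays moved. The work goes in short steps, Python scripts to look and compute and a shell command to move; the robot and the scene stay as the last step left them, time stands still between calls to the robot, and variables do not carry over. Pictures are saved under pics/ and viewed, and the job is handed in when it is done.

```bash
ls; mkdir -p pics; python3 - <<'E'
from bench import robot
import cv2,json
o=robot.get_obs()
print(o)
for n in("top","side","wrist"):
    s=robot.snapshot(n)
    cv2.imwrite(f"pics/{n}0.png",s["image"][:,:,::-1])
    print(n,s["fx"],s["fy"],s["cx"],s["cy"],s["rvec"],s["tvec"])
E
```

```text
pics
{'time': 0.0, 'joint_positions': array([ 9.98924710e-01,  8.79615364e-02,  1.37225341e+00, -2.04055208e-05,
        1.68356732e+00, -1.03095115e-01]), 'qvel': array([-0.00026629, -0.00033828,  0.00018212, -0.00032065,  0.00047425,
       -0.00119612]), 'joint_torque': array([-9.79897304e-04, -3.40186644e+01, -3.02425110e+01,  7.15620769e-02,
        3.30560503e-02, -1.63175068e-04]), 'tool_pos': array([0.24820075, 0.49020502, 0.20430102]), 'ee_rot': array([-1.57059116,  0.00218008,  1.10201777]), 'wrist_force': array([-0.14998865,  0.75465182, -0.89771748]), 'wrist_torque': array([-0.0047865 , -0.01896191, -0.01151941]), 'width': 0.09368538981329647}
top 476.29843296925844 476.29843296925844 328.6335155129208 191.527051392462 [ 2.17581582 -2.1280881   0.1435833 ] [0.05630536 0.5283973  1.59949463]
side 370.1551505611418 370.1551505611418 310.5325683687778 195.30891317473635 [ 2.15483473 -0.55850003  0.24776024] [-0.41304648  0.21983413  0.81885381]
wrist 284.66935498629397 284.66935498629397 317.18694464121694 204.91527112751223 [-2.50210823 -1.5379862  -0.17811727] [-0.54875407 -0.02304626  0.38982302]
```

View pics/top0.png

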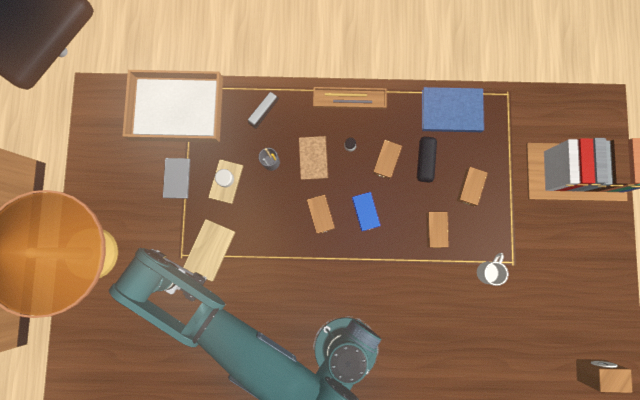

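View pics/side0.png

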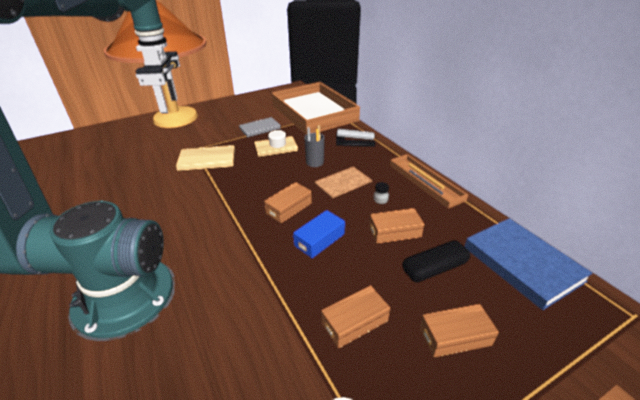

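View pics/wrist0.png

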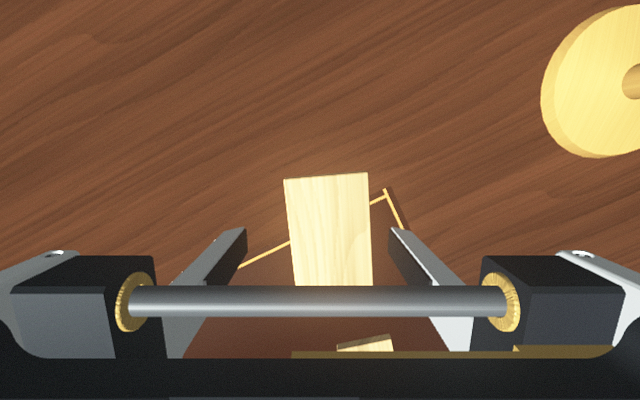

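The top view shows four brown boxes, at about (388,158), (474,186), (438,229) and (320,213). The blue look-alike is at (366,211).

There are three stand candidates:
- **Small pale board (226,181):** the paperweight is on it, and it is the smaller of the pale ones, so it fits the description.
- **Larger pale board (209,249):** a look-alike.
- **Grey board (176,178):** excluded by its colour.

The mat is at (313,157). Next I'll measure and make an enlarged crop.

```bash
cat > h.py <<'E'
from bench import robot
import cv2,numpy as np
def cam(s):
    K=np.array([[s["fx"],0,s["cx"]],[0,s["fy"],s["cy"]],[0,0,1.]])
    return K,cv2.Rodrigues(np.array(s["rvec"],float))[0],np.array(s["tvec"],float)
def cast(s,uv,z):
    K,R,t=cam(s); uv=np.atleast_2d(np.array(uv,float))
    d=(np.linalg.inv(K)@np.c_[uv,np.ones(len(uv))].T).T@R   # world dirs
    c=-R.T@t
    k=(z-c[2])/d[:,2]
    return c+k[:,None]*d
def proj(s,P):
    K,R,t=cam(s); return cv2.projectPoints(np.atleast_2d(np.array(P,float)),np.array(s["rvec"],float),t,K,None)[0][:,0]
def rect(s,mask,z,minpx=60):
    out=[]
    for c in cv2.findContours(mask.astype(np.uint8),cv2.RETR_EXTERNAL,cv2.CHAIN_APPROX_NONE)[0]:
        if cv2.contourArea(c)<minpx: continue
        P=cast(s,c[:,0,:],z)[:,:2]
        r=cv2.minAreaRect((P*1000).astype(np.float32))
        (x,y),(w,h),a=r
        if w<h: w,h=h,w; a+=90
        out.append((c[:,0].mean(0).round(),round(x/1000,4),round(y/1000,4),round(w),round(h),round(np.radians((a+90)%180-90),3)))
    return out
def save(n,im,scale=1): 
    if scale!=1: im=cv2.resize(im,None,fx=scale,fy=scale,interpolation=cv2.INTER_CUBIC)
    cv2.imwrite(f"pics/{n}.png",im[:,:,::-1])
def st():
    o=robot.get_obs(); print("t",round(o["time"],2),"p",(o["tool_pos"]*1000).round(1),"rot",o["ee_rot"].round(4),"F",o["wrist_force"].round(2),"w",round(o["width"]*1000,1)); return o
def delta(x,y,z,yaw,o=None):
    "mm deltas in tool axes from measured pose to target (m), tool pointing down"
    o=o or robot.get_obs(); c=o["ee_rot"][2]; d=(np.array([x,y,z])-o["tool_pos"])*1000
    tx=np.array([np.cos(c),np.sin(c),0]);tz=np.array([-np.sin(c),np.cos(c),0])
    dy=(yaw-c+np.pi/2)%np.pi-np.pi/2
    print("delta x,y,z",round(d@tx,1),round(-d[2],1),round(d@tz,1),"yaw",round(-dy,3),"(or",round(-dy+np.pi,3),round(-dy-np.pi,3),") j6",o["joint_positions"][5].round(2))
E
python3 - <<'E'
from h import *
s=robot.snapshot("top"); im=s["image"]
save("topcrop0",im[60:280,130:530],2)
hsv=cv2.cvtColor(im,cv2.COLOR_RGB2HSV)
for p in[(388,158),(474,186),(438,229),(320,213),(366,211),(313,145),(232,197),(200,249),(224,178),(300,240),(400,240)]: print(p,hsv[p[1],p[0]])
E
```

```text
(388, 158) [ 15 129 196]
(474, 186) [ 15 130 200]
(438, 229) [ 15 131 199]
(320, 213) [ 15 125 196]
(366, 211) [108 164 214]
(313, 145) [ 15 100 210]
(232, 197) [ 19  84 222]
(200, 249) [ 20  87 211]
(224, 178) [ 19  16 229]
(300, 240) [ 10 130 116]
(400, 240) [ 10 113 113]
```

View pics/topcrop0.png

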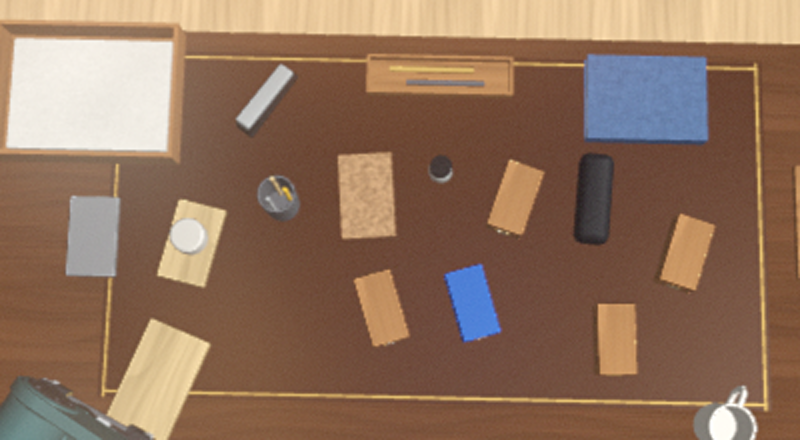

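The crop confirms the stand as the small pale board carrying the round white paperweight, and shows the cork mat, four brown boxes and one blue decoy.

```bash
python3 - <<'E'
from h import *
s=robot.snapshot("top"); im=s["image"]
hsv=cv2.cvtColor(im,cv2.COLOR_RGB2HSV).astype(int);H,S,V=hsv[...,0],hsv[...,1],hsv[...,2]
roi=np.zeros(H.shape,bool);roi[100:275,165:520]=1
def sh(n,m,z):
    for r in rect(s,m&roi,z): print(n,r)
sh("box/mat",(H<18)&(V>150)&(S>80),0.045)
sh("mat z5",(H<18)&(V>150)&(S>80),0.005)
sh("stand",(H>16)&(H<26)&(V>170)&(S>10),0.015)
sh("pw",(S<45)&(V>190),0.04)
sh("grey",(S<45)&(V>100)&(V<190),0.015)
sh("blue",(H>100)&(H<115)&(S>120),0.045)
sh("dark",(V<70),0.04)
E
```

```text
box/mat (array([438., 229.]), 0.4049, -0.3054, 118, 65, np.float64(0.022))
box/mat (array([320., 214.]), 0.4494, 0.0935, 122, 65, np.float64(0.304))
box/mat (array([473., 186.]), 0.5578, -0.4268, 119, 64, np.float64(-0.306))
box/mat (array([387., 158.]), 0.6444, -0.1314, 122, 64, np.float64(-0.311))
box/mat (array([313., 157.]), 0.644, 0.1251, 147, 93, np.float64(0.077))
box/mat (array([351., 103.]), 0.838, 0.0018, 256, 25, np.float64(-1.548))
box/mat (array([202., 128.]), 0.7704, 0.5441, 188, 144, np.float64(1.554))
mat z5 (array([438., 229.]), 0.4073, -0.3146, 121, 66, np.float64(0.022))
mat z5 (array([320., 214.]), 0.4529, 0.0942, 125, 67, np.float64(0.304))
mat z5 (array([473., 186.]), 0.564, -0.439, 122, 66, np.float64(-0.306))
mat z5 (array([387., 158.]), 0.6527, -0.1363, 125, 66, np.float64(-0.311))
mat z5 (array([313., 157.]), 0.6523, 0.1266, 151, 96, np.float64(0.077))
mat z5 (array([351., 103.]), 0.8512, 0.0002, 262, 26, np.float64(-1.548))
mat z5 (array([202., 128.]), 0.7818, 0.556, 193, 147, np.float64(1.554))
stand (array([300., 252.]), 0.2808, 0.0706, 1056, 238, np.floa
[... 311 characters left out ...]
([224., 177.]), 0.5688, 0.4284, 62, 56, np.float64(-1.548))
pw (array([260., 110.]), 0.8109, 0.3134, 103, 23, np.float64(-0.625))
pw (array([189., 117.]), 0.7768, 0.5613, 174, 126, np.float64(-1.548))
grey (array([500., 269.]), 0.2791, -0.5204, 50, 28, np.float64(0.414))
grey (array([483., 268.]), 0.2813, -0.4626, 61, 29, np.float64(-0.544))
grey (array([176., 268.]), 0.2417, 0.5765, 120, 47, np.float64(1.128))
grey (array([177., 178.]), 0.5677, 0.5999, 138, 86, np.float64(0.022))
grey (array([270., 159.]), 0.6429, 0.2801, 77, 55, np.float64(1.363))
blue (array([366., 211.]), 0.4621, -0.0594, 119, 64, np.float64(0.287))
dark (array([426., 159.]), 0.6476, -0.2671, 159, 60, np.float64(-0.077))
```

Sizes match in every plane I checked (boxes about 120x64, mat 150x95, stand 139x87). Next I'll go above the paperweight.

```bash
python3 - <<'E'
from h import *
s=robot.snapshot("top"); im=s["image"]
hsv=cv2.cvtColor(im,cv2.COLOR_RGB2HSV).astype(int);H,S,V=hsv[...,0],hsv[...,1],hsv[...,2]
m=(S<45)&(V>190); m[:150]=0;m[200:]=0;m[:,:200]=0;m[:,250:]=0
print(rect(s,m,.055))
w=robot.snapshot("wrist");K,R,t=cam(w);print("wcam pos",-R.T@t,"axis",R[2])
K,R,t=cam(s);print("topcam",-R.T@t)
st();delta(.566,.4255,.16,np.pi/2-.235)
E
```

```text
[(array([224., 178.]), 0.5664, 0.425, 62, 55, np.float64(-1.548))]
wcam pos [0.18788166 0.52070541 0.3844352 ] axis [ 0.20603289 -0.10457612 -0.97294105]
topcam [0.30926487 0.06499232 1.65556284]
t 0.35 p [248.4 490.6 205.2] rot [-1.5707e+00  4.0000e-04  1.1020e+00] F [ 0.33 -1.17  0.1 ] w 93.9
delta x,y,z 85.4 45.2 -312.7 yaw -0.234 (or 2.908 -3.375 ) j6 -0.1
```

```bash
python3 -m handwheel '[{"delta_pos":[43,10,-156],"yaw":-0.12},{"delta_pos":[85,10,-312],"yaw":-0.234},{"delta_pos":[85,10,-312],"yaw":-0.234},{"delta_pos":[85,10,-312],"yaw":-0.234},{"delta_pos":[85,10,-312],"yaw":-0.234},{"delta_pos":[85,10,-312],"yaw":-0.234},{"delta_pos":[85,10,-312],"yaw":-0.234},{"delta_pos":[85,10,-312],"yaw":-0.234},{"delta_pos":[85,10,-312],"yaw":-0.234},{"delta_pos":[85,10,-312],"yaw":-0.234},{"delta_pos":[85,10,-312],"yaw":-0.234}]' 0; python3 - <<'E'
from h import *
for i in range(3): w=robot.snapshot("wrist"); st()
save("w1",w["image"])
E
```

```text
time: 1.45
tool_pos: [0.5638, 0.4265, 0.1964]
ee_rot: [-1.571, -0.001, 1.338]
wrist_force: [-0.4, -0.3, 0.2]
width: 0.0939
t 1.5 p [563.9 426.5 196.4] rot [-1.5713e+00 -9.0000e-04  1.3379e+00] F [ 0.37 -0.54  0.04] w 94.4
t 1.55 p [564.1 426.4 196.4] rot [-1.5714e+00 -8.0000e-04  1.3378e+00] F [ 1.62 -0.28  0.58] w 94.1
t 1.6 p [564.2 426.2 196.2] rot [-1.5713e+00 -7.0000e-04  1.3375e+00] F [-0.35 -0.46 -0.73] w 94.0
```

View pics/w1.png

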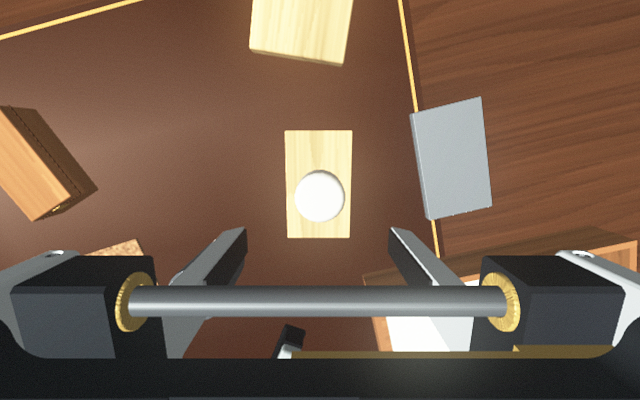

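The wrist view shows the stand as an upright rectangle (285..352, 130..238) and the paperweight top at (320,196). The grey and larger pale boards are clearly separate. Measuring both.

```bash
python3 - <<'E'
from h import *
w=robot.snapshot("wrist"); im=w["image"]
hsv=cv2.cvtColor(im,cv2.COLOR_RGB2HSV).astype(int);H,S,V=hsv[...,0],hsv[...,1],hsv[...,2]
roi=np.zeros(H.shape,bool);roi[115:250,265:375]=1
print("stand",rect(w,roi&(V>150),.015))
print("pw",rect(w,roi&(S<45)&(V>170),.055))
r=rect(w,roi&(S<45)&(V>170),.055)
print(proj(w,[[.564,.4265,.196]]))
o=st()
E
```

```text
stand [(array([318., 183.]), 0.5576, 0.4288, 139, 84, np.float64(-0.232))]
pw [(array([319., 197.]), 0.5644, 0.4283, 59, 58, np.float64(-0.528))]
[[317.76549206 240.93699448]]
t 1.65 p [564.4 426.1 196.1] rot [-1.5713e+00 -6.0000e-04  1.3372e+00] F [-0.75  0.14  0.35] w 93.8
```

```bash
python3 -m handwheel '[{"delta_pos":[2,40,0],"yaw":0},{"delta_pos":[2,80,0],"yaw":0},{"delta_pos":[2,120,0],"yaw":0},{"delta_pos":[2,155,0],"yaw":0},{"delta_pos":[2,173,0],"yaw":0},{"delta_pos":[2,173,0],"yaw":0},{"delta_pos":[2,173,0],"yaw":0}]' && python3 -m handwheel '[{"delta_pos":[0,0,0],"yaw":0},{"delta_pos":[0,0,0],"yaw":0},{"delta_pos":[0,0,0],"yaw":0},{"delta_pos":[0,0,0],"yaw":0},{"delta_pos":[0,0,0],"yaw":0},{"delta_pos":[0,0,0],"yaw":0},{"delta_pos":[0,0,0],"yaw":0},{"delta_pos":[0,0,0],"yaw":0}]' 255; python3 - <<'E'
from h import *
st();delta(.45,.27,.1,np.pi/2-.235)
E
```

```text
time: 2.35
tool_pos: [0.5657, 0.4278, 0.0231]
ee_rot: [-1.571, -0.0, 1.336]
wrist_force: [0.4, -0.1, 1.1]
width: 0.094
time: 3.15
tool_pos: [0.5661, 0.4281, 0.0232]
ee_rot: [-1.572, -0.002, 1.336]
wrist_force: [0.5, 2.3, 2.5]
width: 0.0594
t 3.15 p [566.1 428.1  23.2] rot [-1.5717 -0.0017  1.3361] F [0.53 2.26 2.52] w 59.4
delta x,y,z -180.8 -76.8 76.2 yaw 0.0 (or 3.142 -3.141 ) j6 -0.77
```

```bash
python3 -m handwheel '[{"delta_pos":[0,-40,0],"yaw":0},{"delta_pos":[0,-70,0],"yaw":0},{"delta_pos":[-40,-70,17],"yaw":0},{"delta_pos":[-80,-70,34],"yaw":0},{"delta_pos":[-120,-70,51],"yaw":0},{"delta_pos":[-160,-70,68],"yaw":0},{"delta_pos":[-181,-60,76],"yaw":0},{"delta_pos":[-181,-30,76],"yaw":0},{"delta_pos":[-181,0,76],"yaw":0},{"delta_pos":[-181,10,76],"yaw":0},{"delta_pos":[-181,14,76],"yaw":0},{"delta_pos":[-181,14,76],"yaw":0}]' && python3 -m handwheel '[{"delta_pos":[0,0,0],"yaw":0},{"delta_pos":[0,0,0],"yaw":0},{"delta_pos":[0,0,0],"yaw":0},{"delta_pos":[0,0,0],"yaw":0}]'; python3 - <<'E'
from h import *
st()
s=robot.snapshot("side");save("s2",s["image"])
E
```

```text
time: 4.35
tool_pos: [0.4489, 0.2686, 0.0083]
ee_rot: [-1.569, 0.002, 1.336]
wrist_force: [1.0, -0.4, -3.3]
width: 0.0592
time: 4.75
tool_pos: [0.4498, 0.2692, 0.0085]
ee_rot: [-1.571, -0.0, 1.336]
wrist_force: [-0.7, 0.7, -2.7]
width: 0.0592
t 4.75 p [449.8 269.2   8.5] rot [-1.5709e+00 -1.0000e-04  1.3361e+00] F [-0.71  0.72 -2.72] w 59.2
```

View pics/s2.png

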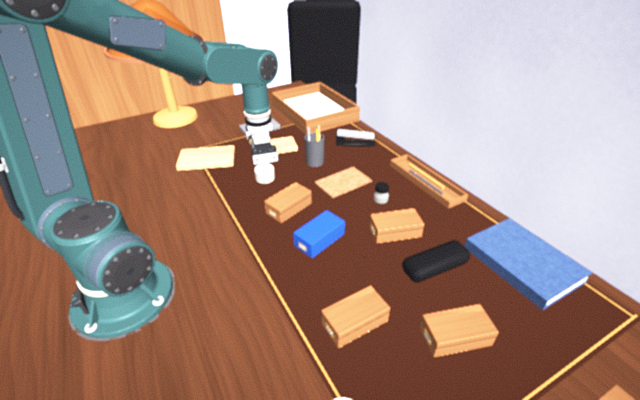

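The paperweight hangs about 1 mm above the desk: the wrist force of -2.7 N is its weight. I'll lower it, release, and go to the first box.

```bash
python3 -m handwheel '[{"delta_pos":[0,1.3,0],"yaw":0},{"delta_pos":[0,1.3,0],"yaw":0}]' && python3 -m handwheel '[{"delta_pos":[0,0,0],"yaw":0},{"delta_pos":[0,0,0],"yaw":0},{"delta_pos":[0,0,0],"yaw":0},{"delta_pos":[0,0,0],"yaw":0},{"delta_pos":[0,0,0],"yaw":0}]' 0; python3 - <<'E'
from h import *
st();delta(.449,.0935,.17,np.pi/2+.304)
E
```

```text
time: 5.0
tool_pos: [0.45, 0.2693, 0.008]
ee_rot: [-1.571, -0.0, 1.336]
wrist_force: [-1.1, -1.0, 2.2]
width: 0.0592
time: 5.5
tool_pos: [0.4497, 0.2692, 0.0072]
ee_rot: [-1.571, -0.0, 1.336]
wrist_force: [-0.3, -0.2, -0.4]
width: 0.093
t 5.5 p [449.7 269.2   7.2] rot [-1.5709e+00 -2.0000e-04  1.3359e+00] F [-0.27 -0.23 -0.42] w 93.0
delta x,y,z -171.0 -162.8 -40.2 yaw -0.539 (or 2.603 -3.68 ) j6 -0.9
```

```bash
python3 -m handwheel '[{"delta_pos":[0,-40,0],"yaw":0},{"delta_pos":[0,-90,0],"yaw":-0.05},{"delta_pos":[-35,-125,-8],"yaw":-0.15},{"delta_pos":[-75,-150,-18],"yaw":-0.28},{"delta_pos":[-115,-170,-28],"yaw":-0.4},{"delta_pos":[-150,-175,-36],"yaw":-0.5},{"delta_pos":[-171,-175,-40],"yaw":-0.539},{"delta_pos":[-171,-175,-40],"yaw":-0.539},{"delta_pos":[-171,-175,-40],"yaw":-0.539},{"delta_pos":[-171,-175,-40],"yaw":-0.539},{"delta_pos":[-171,-175,-40],"yaw":-0.539}]'; python3 - <<'E'
from h import *
st()
w=robot.snapshot("wrist");save("w3",w["image"])
im=w["image"];hsv=cv2.cvtColor(im,cv2.COLOR_RGB2HSV)
for p in[(318,180),(318,210),(250,180),(400,180)]:print(p,hsv[p[1],p[0]])
E
```

```text
time: 6.6
tool_pos: [0.4486, 0.0945, 0.1818]
ee_rot: [-1.57, -0.001, 1.876]
wrist_force: [-0.9, -0.4, -1.0]
width: 0.0941
t 6.6 p [448.6  94.5 181.8] rot [-1.5701e+00 -5.0000e-04  1.8764e+00] F [-0.91 -0.38 -0.97] w 94.1
(318, 180) [ 16 125 241]
(318, 210) [ 16 125 239]
(250, 180) [  1  94 114]
(400, 180) [  9 124 115]
```

View pics/w3.png

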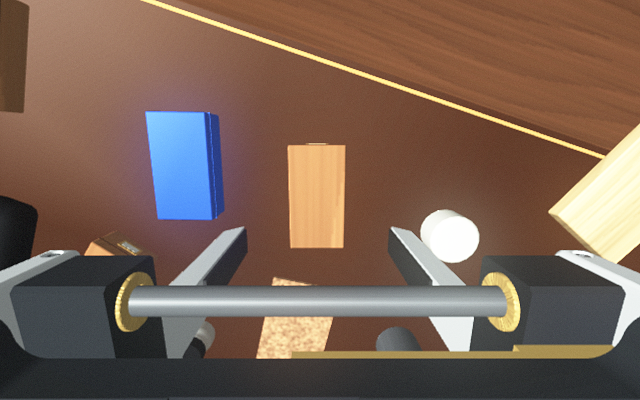

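The brown box lies centred at (316,196), the blue decoy is left at (182,165), and the paperweight stands upright at (450,236).

```bash
cat >> h.py <<'E'
def wbox(z,roi=(120,270,250,390),f=None):
    w=robot.snapshot("wrist"); im=w["image"]
    hsv=cv2.cvtColor(im,cv2.COLOR_RGB2HSV).astype(int);H,S,V=hsv[...,0],hsv[...,1],hsv[...,2]
    m=(f(H,S,V) if f else (H<20)&(V>170)&(S>80)); k=np.zeros_like(m);k[roi[0]:roi[1],roi[2]:roi[3]]=1
    r=rect(w,m&k,z,200); print(r); return w,r
E
python3 - <<'E'
from h import *
w,r=wbox(.045)
o=st();x=r[0];delta(x[1],x[2],.013,x[5]+np.pi/2)
E
```

```text
[(array([316., 195.]), 0.4474, 0.0934, 120, 63, np.float64(0.307))]
t 6.7 p [448.7  94.4 181.9] rot [-1.5703e+00 -4.0000e-04  1.8765e+00] F [ 0.17 -0.35  0.52] w 93.9
delta x,y,z -0.6 168.9 1.5 yaw -0.001 (or 3.14 -3.143 ) j6 -1.79
```

```bash
python3 -m handwheel '[{"delta_pos":[-0.6,45,1.5],"yaw":0},{"delta_pos":[-0.6,90,1.5],"yaw":0},{"delta_pos":[-0.6,130,1.5],"yaw":0},{"delta_pos":[-0.6,155,1.5],"yaw":0},{"delta_pos":[-0.6,168,1.5],"yaw":0},{"delta_pos":[-0.6,168,1.5],"yaw":0}]' && python3 -m handwheel '[{"delta_pos":[0,0,0],"yaw":0},{"delta_pos":[0,0,0],"yaw":0},{"delta_pos":[0,0,0],"yaw":0},{"delta_pos":[0,0,0],"yaw":0},{"delta_pos":[0,0,0],"yaw":0},{"delta_pos":[0,0,0],"yaw":0},{"delta_pos":[0,0,0],"yaw":0}]' 255 && python3 -m handwheel '[{"delta_pos":[0,-20,0],"yaw":0},{"delta_pos":[0,-50,0],"yaw":0},{"delta_pos":[0,-80,0],"yaw":0},{"delta_pos":[0,-80,0],"yaw":0},{"delta_pos":[0,-80,0],"yaw":0}]'; python3 - <<'E'
from h import *
for i in range(6):
    w=robot.snapshot("wrist");o=st()
delta(.5576,.4288,.12,np.pi/2-.232)
delta(.652,.1266,.12,np.pi/2+.077)
save("w4",w["image"])
E
```

```text
time: 7.3
tool_pos: [0.4461, 0.0928, 0.0124]
ee_rot: [-1.567, -0.001, 1.876]
wrist_force: [0.1, 0.5, 0.3]
width: 0.0941
time: 8.0
tool_pos: [0.4484, 0.0929, 0.0153]
ee_rot: [-1.573, -0.0, 1.875]
wrist_force: [-0.4, 1.2, 5.4]
width: 0.0637
time: 8.5
tool_pos: [0.4474, 0.0923, 0.0936]
ee_rot: [-1.571, 0.0, 1.875]
wrist_force: [-0.4, 0.6, -2.5]
width: 0.0638
t 8.55 p [446.5  92.3  92.5] rot [-1.5681e+00 -4.0000e-04  1.8750e+00] F [ 0.81 -0.62 -2.7 ] w 63.4
t 8.6 p [446.   92.3  92. ] rot [-1.5668e+00 -8.0000e-04  1.8749e+00] F [-0.99  0.15 -1.03] w 64.0
t 8.65 p [446.   92.3  91.8] rot [-1.5665e+00 -9.0000e-04  1.8749e+00] F [ 0.53  0.49 -1.4 ] w 64.1
t 8.7 p [446.1  92.3  92. ] rot [-1.5668e+00 -9.0000e-04  1.8750e+00] F [-0.35  0.2  -2.04] w 63.8
t 8.75 p [446.3  92.3  92.3] rot [-1.5673e+00 -8.0000e-04  1.8750e+00] F [-0.31  0.52 -1.48] w 64.0
t 8.8 p [446.6  92.4  92.6] rot [-1.5679e+00 -6.0000e-04  1.8749e+00] F [ 0.22  0.39 -1.17] w 63.6
delta x,y,z 287.7 -27.4 -206.6 yaw 0.536 (or 3.678 -2.605 ) j6 -1.8
delta x,y,z -28.9 -27.4 -206.2 yaw 0.227 (or 3.369 -2.914 ) j6 -1.8
```

View pics/w4.png

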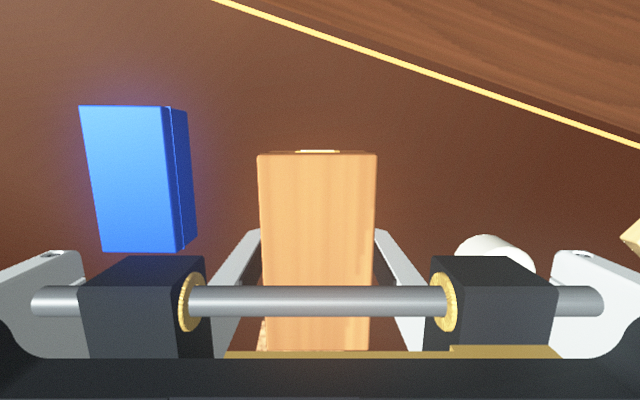

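Weight is about 1.6 N, so this box is empty and goes on the mat. I'll hover beside the mat to refine its pose.

```bash
python3 - <<'E'
from h import *
o=robot.get_obs();delta(.645,-.015,.19,np.pi/2+.077)
E
```

```text
delta x,y,z -161.9 -97.4 -157.1 yaw 0.227 (or 3.369 -2.914 ) j6 -1.8
```

```bash
python3 -m handwheel '[{"delta_pos":[-10,-40,-10],"yaw":0.03},{"delta_pos":[-35,-75,-35],"yaw":0.08},{"delta_pos":[-65,-97,-65],"yaw":0.12},{"delta_pos":[-97,-97,-95],"yaw":0.17},{"delta_pos":[-130,-97,-125],"yaw":0.21},{"delta_pos":[-152,-97,-147],"yaw":0.227},{"delta_pos":[-162,-97,-157],"yaw":0.227},{"delta_pos":[-162,-97,-157],"yaw":0.227},{"delta_pos":[-162,-97,-157],"yaw":0.227},{"delta_pos":[-162,-97,-157],"yaw":0.227}]'; python3 - <<'E'
from h import *
st()
w=robot.snapshot("wrist");save("w5",w["image"]);st()
hsv=cv2.cvtColor(w["image"],cv2.COLOR_RGB2HSV)
print(proj(w,[[.651,.1266,.005]]))
E
```

```text
time: 9.8
tool_pos: [0.6451, -0.0144, 0.1911]
ee_rot: [-1.57, -0.0, 1.649]
wrist_force: [-0.2, 0.6, -1.5]
width: 0.064
t 9.8 p [645.1 -14.4 191.1] rot [-1.5702e+00 -5.0000e-04  1.6487e+00] F [-0.21  0.57 -1.46] w 64.0
t 9.85 p [645.1 -14.3 191.4] rot [-1.5707e+00 -3.0000e-04  1.6489e+00] F [-0.04 -0.11 -1.91] w 64.1
[[423.21562336 203.37018116]]
```

View pics/w5.png

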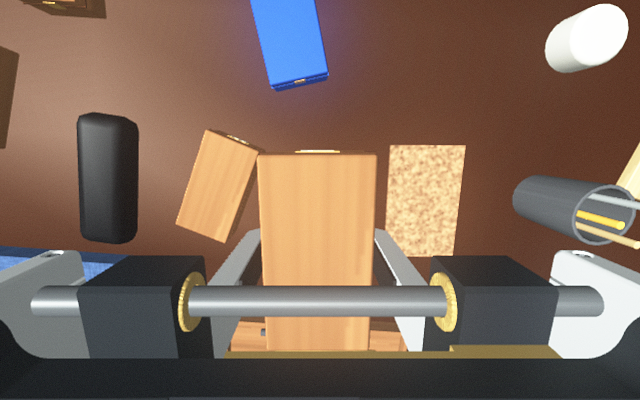

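The mat is at (388..465, 145..257), almost fully visible. Another brown box is at (218,186), left of the held one.

```bash
python3 - <<'E'
from h import *
w,r=wbox(.005,(130,262,384,480),lambda H,S,V:(V>160))
wbox(.045,(120,250,165,258))
o=st()
# held box front-top edge in tool frame
P=cast(w,[[260,155],[376,155]],o["tool_pos"][2]+.031)
c=o["ee_rot"][2];d=(P-o["tool_pos"])*1000
print("held corners tool x,z",d@np.array([np.cos(c),np.sin(c),0]),d@np.array([-np.sin(c),np.cos(c),0]))
x=r[0];delta(x[1],x[2],.12,x[5]+np.pi/2)
E
```

```text
[(array([422., 201.]), 0.6546, 0.1254, 157, 96, np.float64(0.078))]
[(array([222., 184.]), 0.646, -0.1275, 119, 75, np.float64(-0.323))]
t 9.95 p [645.3 -14.4 191.8] rot [-1.5714 -0.      1.6489] F [ 0.03  0.02 -1.41] w 63.4
held corners tool x,z [-29.09939314  30.41369531] [59.0825502  59.08552696]
delta x,y,z 138.6 71.8 -20.2 yaw 0.0 (or 3.142 -3.141 ) j6 -1.76
```

The measured length of 157 mm is 7 mm too long, so finger pixels got into the mask. I'll read the edges directly.

```bash
python3 - <<'E'
from h import *
w=robot.snapshot("wrist");g=w["image"].astype(int).sum(2)
o=robot.get_obs()
for c in(400,425,445,455):
    v=(g[:,c]>400); rows=np.where(v[130:275])[0]+130; print(c,rows[0],rows[-1],g[252:262,c])
for r in(160,190,220):
    cols=np.where(g[r,378:490]>400)[0]+378; print(r,cols[0],cols[-1],g[r,376:392])
save("mcrop",w["image"][130:270,370:490],5)
E
```

```text
400 145 274 [494 500 503 489 485 494 490 484 484 491]
425 145 255 [496 567 619 546 318 243 244 254 241 251]
445 145 255 [591 615 629 441 163 176 180 199 178 186]
455 145 230 [247 250 237 209 185 183 176 175 175 171]
160 389 463 [395 298 229 258 255 262 258 257 251 254 264 260 294 491 585 580]
190 387 460 [294 279 269 272 266 279 271 282 283 275 292 436 593 621 603 574]
220 386 456 [271 279 273 286 275 263 278 261 284 395 592 643 644 624 568 536]
```

View pics/mcrop.png

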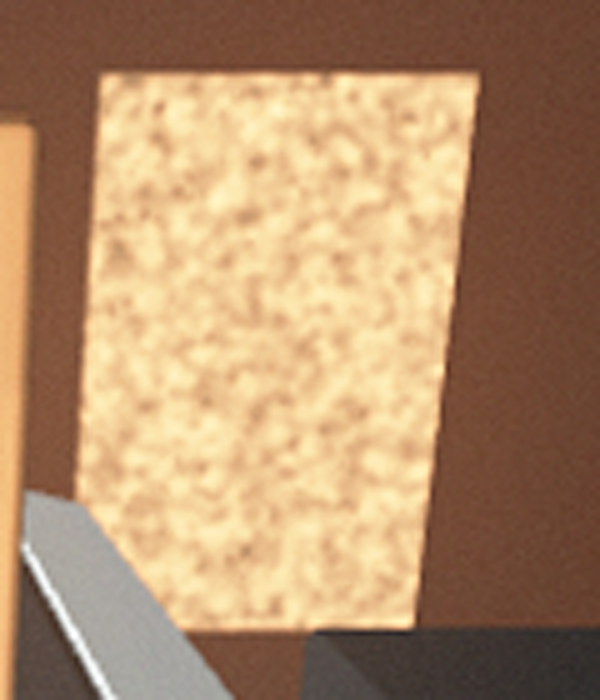

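```bash
python3 - <<'E'
from h import *
w=robot.snapshot("wrist");o=st()
P=cast(w,[[390,144.4],[466,144.4],[452.8,256],[383.3,256]],.005)
for i in range(4): print(P[i,:2].round(4),np.linalg.norm(P[i]-P[(i+1)%4]).round(4))
d=(P[3]+P[2]-P[0]-P[1]);print(P.mean(0).round(4),np.arctan2(d[1],d[0]))
m=P.mean(0);delta(m[0],m[1],.12,.077+np.pi/2)
E
```

```text
t 10.05 p [645.5 -14.5 191.8] rot [-1.5715  0.      1.6487] F [ 0.14 -0.43 -1.62] w 63.7
[0.5796 0.0725] 0.0956
[0.5721 0.1679] 0.1508
[0.7225 0.1797] 0.096
[0.7299 0.084 ] 0.1508
[0.651 0.126 0.005] 0.07726652597044922
delta x,y,z 139.7 71.8 -16.5 yaw 0.001 (or 3.142 -3.141 ) j6 -1.76
```

```bash
python3 -m handwheel '[{"delta_pos":[40,0,-5],"yaw":0},{"delta_pos":[80,0,-10],"yaw":0},{"delta_pos":[115,20,-15.6],"yaw":0},{"delta_pos":[139,60,-15.6],"yaw":0},{"delta_pos":[139,100,-15.6],"yaw":0},{"delta_pos":[139,140,-15.6],"yaw":0},{"delta_pos":[139,160,-15.6],"yaw":0},{"delta_pos":[139,167,-15.6],"yaw":0},{"delta_pos":[139,167,-15.6],"yaw":0},{"delta_pos":[139,167,-15.6],"yaw":0},{"delta_pos":[139,167,-15.6],"yaw":0}]'; python3 - <<'E'
from h import *
for i in range(3):robot.snapshot("wrist");o=st()
delta(.651,.126,.019,.077+np.pi/2)
E
```

```text
time: 11.15
tool_pos: [0.6525, 0.1249, 0.0267]
ee_rot: [-1.576, -0.0, 1.648]
wrist_force: [0.5, -0.1, -2.5]
width: 0.0637
t 11.2 p [652.2 124.8  26.5] rot [-1.5750e+00 -1.0000e-04  1.6479e+00] F [-0.2  -0.84 -2.12] w 63.9
t 11.25 p [651.9 124.8  26. ] rot [-1.5742e+00 -2.0000e-04  1.6478e+00] F [ 0.21 -0.23 -1.19] w 63.5
t 11.3 p [651.7 124.8  25.7] rot [-1.5735e+00 -1.0000e-04  1.6478e+00] F [-0.81 -0.28 -0.32] w 63.5
delta x,y,z 1.3 6.7 0.6 yaw 0.0 (or 3.142 -3.142 ) j6 -1.54
```

```bash
python3 -m handwheel '[{"delta_pos":[0.8,3,1.2],"yaw":0},{"delta_pos":[0.8,5.5,1.2],"yaw":0},{"delta_pos":[0.8,6.5,1.2],"yaw":0},{"delta_pos":[0.8,6.5,1.2],"yaw":0},{"delta_pos":[0.8,6.5,1.2],"yaw":0}]'; python3 - <<'E'
from h import *
for i in range(4):robot.snapshot("wrist");o=st()
E
```

```text
time: 11.8
tool_pos: [0.6497, 0.1256, 0.0203]
ee_rot: [-1.572, -0.0, 1.648]
wrist_force: [-3.7, -0.7, 7.4]
width: 0.0639
t 11.85 p [649.7 125.6  20.3] rot [-1.5723e+00 -2.0000e-04  1.6481e+00] F [-2.88 -0.24  8.31] w 63.9
t 11.9 p [649.8 125.6  20.3] rot [-1.5723e+00 -2.0000e-04  1.6481e+00] F [-3.85 -1.16  7.81] w 63.6
t 11.95 p [649.7 125.6  20.3] rot [-1.5723e+00 -2.0000e-04  1.6481e+00] F [-4.2  -0.83  7.36] w 64.1
t 12.0 p [649.7 125.7  20.3] rot [-1.5723e+00 -2.0000e-04  1.6481e+00] F [-2.96 -0.32  8.54] w 63.5
```

Box is seated on the mat with +8 N of contact. Now I'll release, lift and check.

```bash
python3 -m handwheel '[{"delta_pos":[0,-1,0],"yaw":0},{"delta_pos":[0,-1,0],"yaw":0},{"delta_pos":[0,-1,0],"yaw":0},{"delta_pos":[0,-1,0],"yaw":0},{"delta_pos":[0,-1,0],"yaw":0}]' 0 && python3 -m handwheel '[{"delta_pos":[0,-40,0],"yaw":0},{"delta_pos":[0,-90,0],"yaw":0},{"delta_pos":[0,-140,0],"yaw":0},{"delta_pos":[0,-175,0],"yaw":0},{"delta_pos":[0,-175,0],"yaw":0},{"delta_pos":[0,-175,0],"yaw":0}]'; python3 - <<'E'
from h import *
st()
w,r=wbox(.05,(120,270,290,345),lambda H,S,V:(V>170)&(S>100)&(H<20));save("w6",w["image"])
delta(.6445,-.131,.19,np.pi/2-.311)
E
```

```text
time: 12.5
tool_pos: [0.6493, 0.1254, 0.0183]
ee_rot: [-1.57, -0.0, 1.648]
wrist_force: [-0.1, -0.5, 0.4]
width: 0.0939
time: 13.1
tool_pos: [0.6499, 0.1255, 0.1947]
ee_rot: [-1.573, -0.0, 1.648]
wrist_force: [-0.2, 0.0, -1.1]
width: 0.0939
t 13.1 p [649.9 125.5 194.7] rot [-1.5731e+00 -1.0000e-04  1.6480e+00] F [-0.24  0.03 -1.14] w 93.9
[(array([317., 187.]), 0.6426, 0.1249, 134, 65, np.float64(0.077))]
delta x,y,z -255.3 2.4 24.2 yaw 0.388 (or 3.53 -2.753 ) j6 -1.54
```

View pics/w6.png

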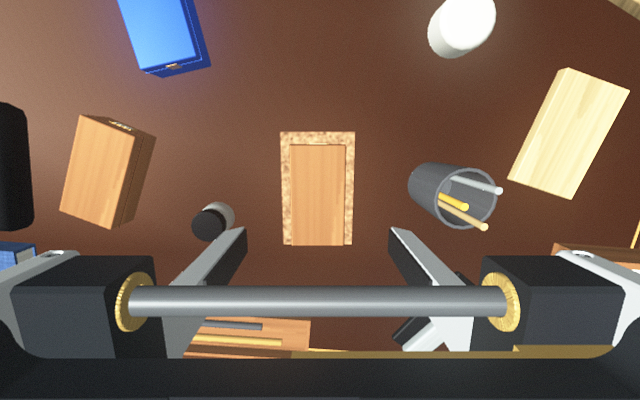

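The box sits centred on the mat: box top (290..345, 145..246), mat (280..355, 132..). Next box is at (105,170).

```bash
python3 - <<'E'
from h import *
w=robot.snapshot("wrist")
P=cast(w,[[290,144.5],[344.7,144.5],[344.7,246],[290,246]],.05);d=P[3]-P[0]
print(P.mean(0),np.arctan2(d[1],d[0]),np.linalg.norm(d),np.linalg.norm(P[1]-P[0]))
wbox(.045,(105,235,50,135),lambda H,S,V:(V>185)&(S>90)&(H<20))
save("c6",w["image"][120:260,260:380],5)
E
```

```text
[0.64845997 0.12575552 0.05      ] 0.05537621605221907 0.11944824565896921 0.06050784049326023
[(array([ 94., 174.]), 0.6443, -0.1326, 119, 63, np.float64(-0.322))]
```

View pics/c6.png

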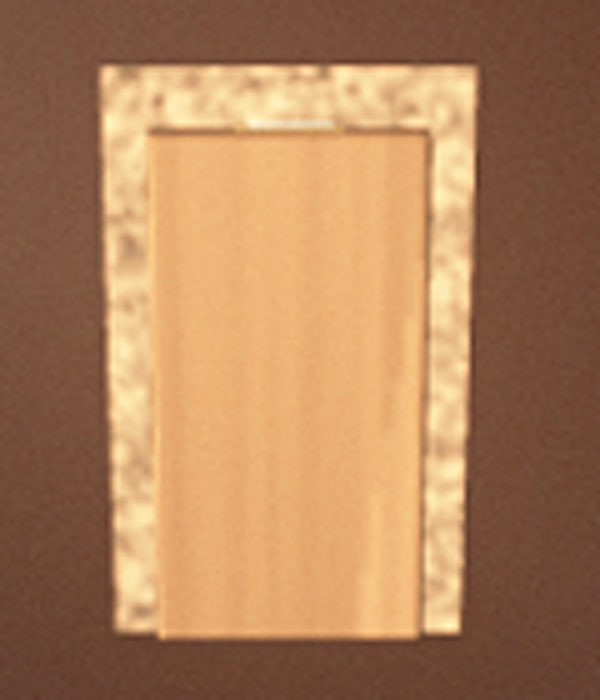

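```bash
cat >> h.py <<'E'
def quad(w,uv,z):
    P=cast(w,uv,z)[:,:2];d=P[3]+P[2]-P[0]-P[1]
    print("quad c",P.mean(0).round(4),"yaw",np.arctan2(d[1],d[0]).round(4),"sides",[round(float(np.linalg.norm(P[i]-P[i-1])),4) for i in range(4)]);return P.mean(0)
E
python3 - <<'E'
from h import *
w=robot.snapshot("wrist")
quad(w,[[289.6,146.6],[346.4,146.6],[344,247.6],[291.2,247.6]],.05)
quad(w,[[280,133.2],[355.2,133.2],[352,246.6],[283.2,246.6]],.005)
E
```

```text
quad c [0.649  0.1263] yaw 0.0739 sides [0.1184, 0.0626, 0.1184, 0.0632]
quad c [0.6496 0.1262] yaw 0.0776 sides [0.15, 0.0936, 0.15, 0.0938]
```

The first box is within 1 mm of the mat's middle and well aligned. On to the box near the glasses case.

```bash
python3 -m handwheel '[{"delta_pos":[-40,0,4],"yaw":0.07},{"delta_pos":[-85,0,8],"yaw":0.15},{"delta_pos":[-130,0,13],"yaw":0.22},{"delta_pos":[-175,0,17],"yaw":0.3},{"delta_pos":[-220,0,21],"yaw":0.37},{"delta_pos":[-256,0,25],"yaw":0.39},{"delta_pos":[-256,0,25],"yaw":0.39},{"delta_pos":[-256,0,25],"yaw":0.39},{"delta_pos":[-256,0,25],"yaw":0.39}]'; python3 - <<'E'
from h import *
w,r=wbox(.045);save("w7",w["image"])
o=st();x=r[0];delta(x[1],x[2],.013,x[5]+np.pi/2)
E
```

```text
time: 14.2
tool_pos: [0.644, -0.1305, 0.1926]
ee_rot: [-1.569, -0.001, 1.259]
wrist_force: [-1.0, 0.0, 0.2]
width: 0.0939
[(array([315., 194.]), 0.643, -0.1326, 121, 64, np.float64(-0.316))]
t 14.25 p [ 644.2 -130.2  192.9] rot [-1.5694e+00 -5.0000e-04  1.2598e+00] F [-0.94  0.81  0.12] w 93.6
delta x,y,z -2.6 179.9 0.4 yaw 0.005 (or 3.147 -3.137 ) j6 -1.55
```

View pics/w7.png

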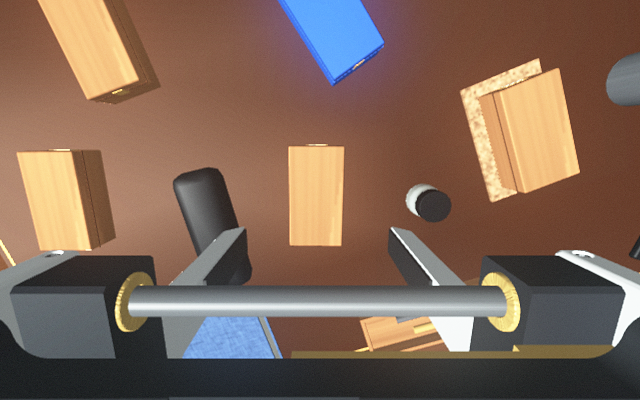

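The box is centred between the jaws at (316,195), and the glasses case at (210,220) and ink jar (428,203) are clear. Picking it up.

```bash
python3 -m handwheel '[{"delta_pos":[-2.6,45,0.4],"yaw":0},{"delta_pos":[-2.6,90,0.4],"yaw":0},{"delta_pos":[-2.6,135,0.4],"yaw":0},{"delta_pos":[-2.6,165,0.4],"yaw":0},{"delta_pos":[-2.6,179,0.4],"yaw":0},{"delta_pos":[-2.6,179,0.4],"yaw":0},{"delta_pos":[-2.6,179,0.4],"yaw":0}]' && python3 -m handwheel '[{"delta_pos":[0,0,0],"yaw":0},{"delta_pos":[0,0,0],"yaw":0},{"delta_pos":[0,0,0],"yaw":0},{"delta_pos":[0,0,0],"yaw":0},{"delta_pos":[0,0,0],"yaw":0},{"delta_pos":[0,0,0],"yaw":0},{"delta_pos":[0,0,0],"yaw":0}]' 255 && python3 -m handwheel '[{"delta_pos":[0,-20,0],"yaw":0},{"delta_pos":[0,-50,0],"yaw":0},{"delta_pos":[0,-90,0],"yaw":0},{"delta_pos":[0,-130,0],"yaw":0},{"delta_pos":[0,-170,0],"yaw":0},{"delta_pos":[0,-180,0],"yaw":0},{"delta_pos":[0,-180,0],"yaw":0}]'; python3 - <<'E'
from h import *
for i in range(5):
    w=robot.snapshot("wrist");o=st()
print("stand");delta(.5576,.4288,.19,np.pi/2-.232)
print("mat");delta(.6503,.1262,.19,np.pi/2+.077)
save("w8",w["image"])
E
```

```text
time: 14.95
tool_pos: [0.6444, -0.1337, 0.0165]
ee_rot: [-1.574, -0.0, 1.259]
wrist_force: [-0.4, 0.2, 0.7]
width: 0.094
time: 15.65
tool_pos: [0.6438, -0.1336, 0.0157]
ee_rot: [-1.572, -0.001, 1.258]
wrist_force: [0.8, 2.0, 5.1]
width: 0.0639
time: 16.35
tool_pos: [0.6437, -0.1347, 0.1958]
ee_rot: [-1.574, 0.001, 1.258]
wrist_force: [-0.1, 0.3, -2.2]
width: 0.0638
t 16.4 p [ 642.6 -134.3  193. ] rot [-1.5690e+00  5.0000e-04  1.2577e+00] F [-0.13  0.43 -3.82] w 63.8
t 16.45 p [ 641.9 -134.   191.2] rot [-1.5658e+00  4.0000e-04  1.2578e+00] F [-0.78  0.17 -2.43] w 63.5
t 16.5 p [ 641.6 -133.8  190.5] rot [-1.5642e+00  4.0000e-04  1.2578e+00] F [-0.28 -0.2  -2.06] w 63.8
t 16.55 p [ 641.6 -133.7  190.4] rot [-1.5640e+00  3.0000e-04  1.2579e+00] F [ 0.14 -0.37 -1.8 ] w 63.6
t 16.6 p [ 641.8 -133.8  190.8] rot [-1.5646e+00  2.0000e-04  1.2579e+00] F [ 0.03 -0.33 -0.71] w 63.7
stand
delta x,y,z 509.3 0.8 253.2 yaw -0.081 (or 3.061 -3.222 ) j6 -1.55
mat
delta x,y,z 250.0 0.8 71.9 yaw -0.39 (or 2.752 -3.531 ) j6 -1.55
```

View pics/w8.png

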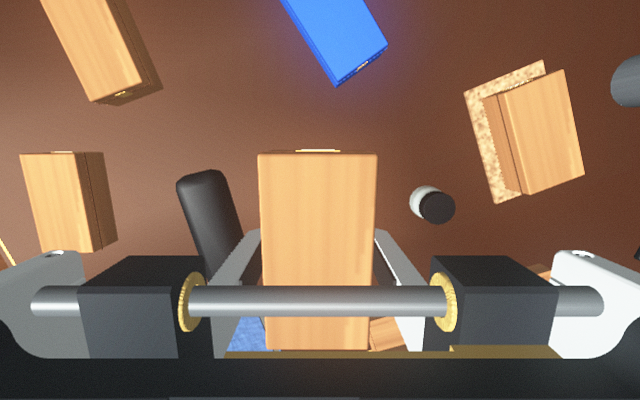

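Weight is about 1.8 N, so this one is also empty and goes to the mat column.

```bash
python3 -m handwheel '[{"delta_pos":[40,0,11],"yaw":-0.06},{"delta_pos":[80,0,23],"yaw":-0.12},{"delta_pos":[125,0,36],"yaw":-0.2},{"delta_pos":[170,0,49],"yaw":-0.27},{"delta_pos":[215,0,62],"yaw":-0.34},{"delta_pos":[250,0,72],"yaw":-0.39},{"delta_pos":[250,0,72],"yaw":-0.39},{"delta_pos":[250,0,72],"yaw":-0.39},{"delta_pos":[250,60,72],"yaw":-0.39},{"delta_pos":[250,100,72],"yaw":-0.39},{"delta_pos":[250,112,72],"yaw":-0.39},{"delta_pos":[250,112,72],"yaw":-0.39}]'; python3 - <<'E'
from h import *
for i in range(5):
    w=robot.snapshot("wrist");o=st()
g=w["image"].astype(int).sum(2)
for c in(280,300,340,355): print(c,g[146:162,c])
for r in(165,200): print(r,g[r,252:266],g[r,368:382])
delta(.6503,.1262,.0645,np.pi/2+.077)
save("w9",w["image"])
E
```

```text
time: 17.8
tool_pos: [0.6493, 0.1242, 0.0789]
ee_rot: [-1.563, 0.001, 1.646]
wrist_force: [0.4, -0.0, -0.6]
width: 0.0639
t 17.85 p [651.5 124.7  82.5] rot [-1.5695e+00  3.0000e-04  1.6463e+00] F [ 0.34  0.42 -0.62] w 63.9
t 17.9 p [653.  125.1  85. ] rot [-1.5742 -0.      1.6466] F [0.95 0.02 0.15] w 63.8
t 17.95 p [653.7 125.5  86.3] rot [-1.5767e+00 -1.0000e-04  1.6470e+00] F [ 0.24  0.13 -0.43] w 64.1
t 18.0 p [653.9 125.7  86.8] rot [-1.5776e+00 -2.0000e-04  1.6473e+00] F [ 0.64 -0.04 -1.2 ] w 64.0
t 18.05 p [653.8 125.8  86.7] rot [-1.5774e+00 -2.0000e-04  1.6475e+00] F [-0.34 -0.62 -1.89] w 63.9
280 [564 563 566 512 365 314 307 364 499 547 565 575 590 582 586 583]
300 [567 566 569 510 635 572 306 359 487 544 555 576 579 570 576 575]
340 [574 571 578 551 497 376 310 349 481 557 563 579 580 579 575 580]
355 [559 563 572 540 413 311 305 327 478 545 559 579 573 573 581 578]
165 [358 356 351 358 334 473 623 610 586 579 573 561 562 566] [553 552 566 562 549 548 540 526 424 320 272 290 289 295]
200 [345 341 339 341 347 332 352 515 631 593 575 569 561 566] [564 563 564 554 545 542 457 347 282 295 318 299 299 305]
delta x,y,z 0.6 22.2 3.5 yaw -0.0 (or 3.141 -3.142 ) j6 -1.54
```

View pics/w9.png

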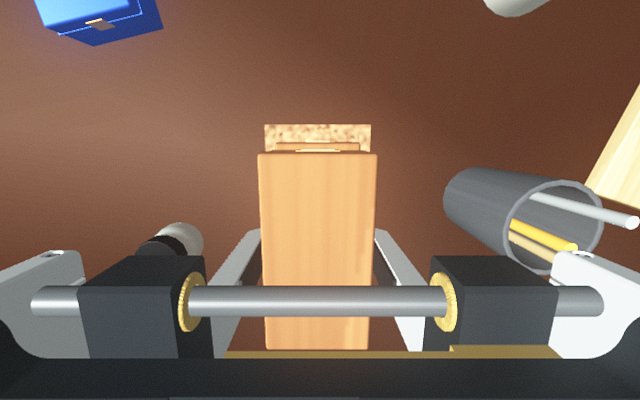

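```bash
python3 -m handwheel '[{"delta_pos":[0.3,5,1.5],"yaw":0},{"delta_pos":[0.3,10,1.5],"yaw":0},{"delta_pos":[0.3,14,1.5],"yaw":0},{"delta_pos":[0.3,16,1.5],"yaw":0},{"delta_pos":[0.3,16,1.5],"yaw":0},{"delta_pos":[0.3,16,1.5],"yaw":0},{"delta_pos":[0.3,16,1.5],"yaw":0},{"delta_pos":[0.3,16,1.5],"yaw":0}]'; python3 - <<'E'
from h import *
for i in range(3):
    w=robot.snapshot("wrist");o=st()
delta(.6500,.1258,.0645,np.pi/2+.077)
E
```

```text
time: 18.85
tool_pos: [0.65, 0.1262, 0.0667]
ee_rot: [-1.571, -0.0, 1.648]
wrist_force: [0.6, -0.2, -1.1]
width: 0.064
t 18.9 p [650.1 126.2  66.7] rot [-1.5709e+00 -1.0000e-04  1.6480e+00] F [-0.5  -0.39 -2.03] w 63.9
t 18.95 p [650.  126.2  66.7] rot [-1.5709e+00 -1.0000e-04  1.6480e+00] F [-0.66  0.56 -1.32] w 63.5
t 19.0 p [650.  126.2  66.7] rot [-1.5709e+00 -1.0000e-04  1.6480e+00] F [ 0.03  0.43 -1.91] w 63.5
delta x,y,z -0.4 2.2 0.1 yaw 0.0 (or 3.142 -3.141 ) j6 -1.54
```

```bash
python3 -m handwheel '[{"delta_pos":[-0.4,1.5,0],"yaw":0},{"delta_pos":[-0.4,2.5,0],"yaw":0},{"delta_pos":[-0.4,2.5,0],"yaw":0},{"delta_pos":[-0.4,2.5,0],"yaw":0}]'; python3 - <<'E'
from h import *
for i in range(2):
    w=robot.snapshot("wrist");o=st()
E
```

```text
time: 19.4
tool_pos: [0.6504, 0.1259, 0.0657]
ee_rot: [-1.572, -0.0, 1.648]
wrist_force: [-2.7, -0.4, 5.8]
width: 0.0638
t 19.45 p [650.4 125.9  65.8] rot [-1.5724e+00 -4.0000e-04  1.6481e+00] F [-2.35 -0.53  6.35] w 63.6
t 19.5 p [650.4 125.9  65.7] rot [-1.5723e+00 -4.0000e-04  1.6480e+00] F [-2.7  -0.72  4.75] w 64.0
```

Seated. Releasing and lifting.

```bash
python3 -m handwheel '[{"delta_pos":[0,-0.7,0],"yaw":0},{"delta_pos":[0,-0.7,0],"yaw":0},{"delta_pos":[0,-0.7,0],"yaw":0},{"delta_pos":[0,-0.7,0],"yaw":0},{"delta_pos":[0,-0.7,0],"yaw":0}]' 0 && python3 -m handwheel '[{"delta_pos":[0,-30,0],"yaw":0},{"delta_pos":[0,-70,0],"yaw":0},{"delta_pos":[0,-110,0],"yaw":0},{"delta_pos":[0,-150,0],"yaw":0},{"delta_pos":[0,-150,0],"yaw":0},{"delta_pos":[0,-150,0],"yaw":0},{"delta_pos":[0,-150,0],"yaw":0},{"delta_pos":[0,-150,0],"yaw":0}]'; python3 - <<'E'
from h import *
st()
w=robot.snapshot("wrist");save("w10",w["image"]);save("c10",w["image"][120:260,260:380],5)
print("B3");delta(.557,-.427,.18,np.pi/2-.306)
E
```

```text
time: 20.0
tool_pos: [0.6499, 0.1257, 0.0645]
ee_rot: [-1.57, -0.0, 1.648]
wrist_force: [-0.1, -0.6, -0.1]
width: 0.0937
time: 20.8
tool_pos: [0.6491, 0.1257, 0.212]
ee_rot: [-1.566, 0.0, 1.648]
wrist_force: [-0.3, 0.6, 0.4]
width: 0.094
t 20.8 p [649.1 125.7 212. ] rot [-1.5662e+00  1.0000e-04  1.6480e+00] F [-0.33  0.58  0.38] w 94.0
B3
delta x,y,z -543.9 32.2 134.5 yaw 0.383 (or 3.525 -2.758 ) j6 -1.54
```

View pics/c10.png

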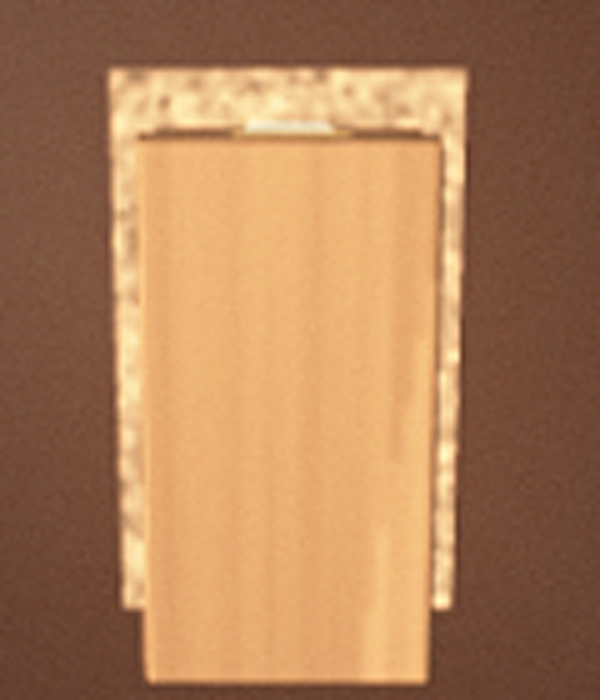

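```bash
python3 - <<'E'
from h import *
w=robot.snapshot("wrist")
quad(w,[[287.6,148],[348,148],[346,256.6],[289.4,256.6]],.095)
quad(w,[[281.8,134],[353.6,134],[350.4,241.6],[284.8,241.6]],.005)
E
python3 -m handwheel '[{"delta_pos":[-40,0,10],"yaw":0.03},{"delta_pos":[-85,0,21],"yaw":0.07},{"delta_pos":[-133,0,33],"yaw":0.11},{"delta_pos":[-180,0,45],"yaw":0.15},{"delta_pos":[-227,0,57],"yaw":0.19},{"delta_pos":[-275,0,69],"yaw":0.23},{"delta_pos":[-322,0,80],"yaw":0.27},{"delta_pos":[-370,0,92],"yaw":0.31},{"delta_pos":[-417,10,103],"yaw":0.34},{"delta_pos":[-460,15,114],"yaw":0.37},{"delta_pos":[-505,20,125],"yaw":0.383},{"delta_pos":[-544,20,134],"yaw":0.383}]' && python3 -m handwheel '[{"delta_pos":[0,0,0],"yaw":0},{"delta_pos":[0,0,0],"yaw":0},{"delta_pos":[0,0,0],"yaw":0},{"delta_pos":[0,0,0],"yaw":0},{"delta_pos":[0,0,0],"yaw":0}]'
python3 - <<'E'
from h import *
w,r=wbox(.045);save("w11",w["image"])
o=st();x=r[0];delta(x[1],x[2],.013,x[5]+np.pi/2)
E
```

```text
quad c [0.6511 0.1266] yaw 0.0768 sides [0.1191, 0.0618, 0.1192, 0.0633]
quad c [0.6514 0.1267] yaw 0.0767 sides [0.1502, 0.0947, 0.1502, 0.0944]
time: 22.1
tool_pos: [0.5569, -0.4288, 0.1924]
ee_rot: [-1.567, -0.001, 1.264]
wrist_force: [1.0, 0.7, 0.3]
width: 0.0942
time: 22.6
tool_pos: [0.5591, -0.4255, 0.1954]
ee_rot: [-1.571, 0.0, 1.267]
wrist_force: [-0.5, 1.1, -0.4]
width: 0.0942
[(array([315., 191.]), 0.5542, -0.4271, 121, 64, np.float64(-0.304))]
t 22.65 p [ 559.  -425.7  195.4] rot [-1.5715e+00  1.0000e-04  1.2668e+00] F [-0.2   1.12  0.18] w 94.2
delta x,y,z -2.8 182.4 4.2 yaw 0.0 (or 3.142 -3.142 ) j6 -2.0
```

View pics/w11.png

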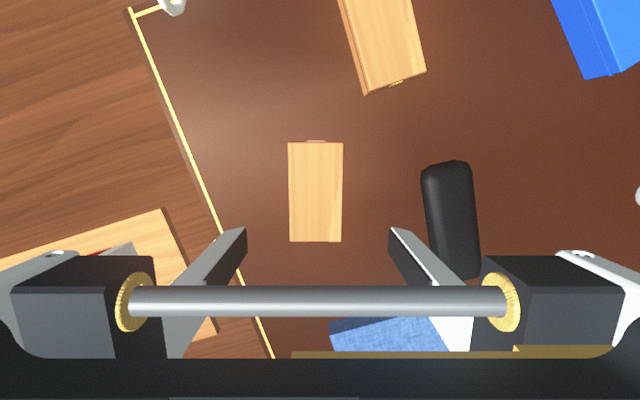

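The second box stacked within 0.5 mm. The third is centred at (315,191), so I'll pick it up.

```bash
python3 -m handwheel '[{"delta_pos":[-2.8,45,4.2],"yaw":0},{"delta_pos":[-2.8,90,4.2],"yaw":0},{"delta_pos":[-2.8,135,4.2],"yaw":0},{"delta_pos":[-2.8,168,4.2],"yaw":0},{"delta_pos":[-2.8,181,4.2],"yaw":0},{"delta_pos":[-2.8,181,4.2],"yaw":0},{"delta_pos":[-2.8,181,4.2],"yaw":0}]' && python3 -m handwheel '[{"delta_pos":[0,0,0],"yaw":0},{"delta_pos":[0,0,0],"yaw":0},{"delta_pos":[0,0,0],"yaw":0},{"delta_pos":[0,0,0],"yaw":0},{"delta_pos":[0,0,0],"yaw":0},{"delta_pos":[0,0,0],"yaw":0},{"delta_pos":[0,0,0],"yaw":0}]' 255 && python3 -m handwheel '[{"delta_pos":[0,-20,0],"yaw":0},{"delta_pos":[0,-50,0],"yaw":0},{"delta_pos":[0,-90,0],"yaw":0},{"delta_pos":[0,-130,0],"yaw":0},{"delta_pos":[0,-170,0],"yaw":0},{"delta_pos":[0,-190,0],"yaw":0},{"delta_pos":[0,-190,0],"yaw":0}]'; python3 - <<'E'
from h import *
for i in range(5):
    w=robot.snapshot("wrist");o=st()
print("stand");delta(.5576,.4288,.19,np.pi/2-.232)
print("mat");delta(.6503,.1262,.19,np.pi/2+.077)
save("w12",w["image"])
E
```

```text
time: 23.35
tool_pos: [0.5548, -0.4291, 0.0161]
ee_rot: [-1.574, 0.001, 1.265]
wrist_force: [-0.6, 0.3, 0.7]
width: 0.0942
time: 24.05
tool_pos: [0.5542, -0.4279, 0.0149]
ee_rot: [-1.572, -0.001, 1.265]
wrist_force: [0.4, 3.2, 6.5]
width: 0.0642
time: 24.75
tool_pos: [0.5544, -0.4302, 0.208]
ee_rot: [-1.577, 0.004, 1.264]
wrist_force: [0.2, 0.3, -1.1]
width: 0.0641
t 24.8 p [ 553.7 -429.3  204.6] rot [-1.5728  0.0019  1.2644] F [ 0.66  0.75 -2.31] w 63.6
t 24.85 p [ 553.  -428.6  202. ] rot [-1.5688e+00 -2.0000e-04  1.2645e+00] F [-0.14  0.15 -2.3 ] w 63.6
t 24.9 p [ 552.6 -428.1  200.6] rot [-1.5664e+00 -1.5000e-03  1.2646e+00] F [ 0.7  -0.73 -2.36] w 63.7
t 24.95 p [ 552.5 -427.8  200. ] rot [-1.5653 -0.0022  1.2648] F [ 1.07 -0.07 -1.59] w 63.7
t 25.0 p [ 552.5 -427.7  200. ] rot [-1.5652 -0.0023  1.2648] F [ 0.09  0.21 -2.23] w 63.9
stand
delta x,y,z 818.3 10.0 253.2 yaw -0.074 (or 3.068 -3.216 ) j6 -2.0
mat
delta x,y,z 557.7 10.0 73.7 yaw -0.383 (or 2.759 -3.525 ) j6 -2.0
```

View pics/w12.png

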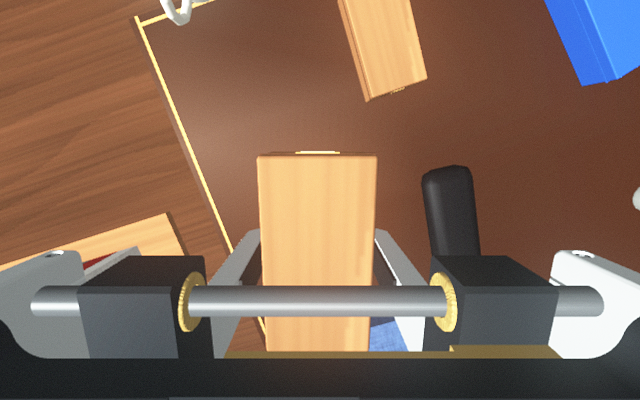

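Weight is about 2 N, so this is also empty and goes to the mat, third level.

```bash
python3 -m handwheel '[{"delta_pos":[35,0,5],"yaw":-0.03},{"delta_pos":[80,0,11],"yaw":-0.06},{"delta_pos":[127,0,17],"yaw":-0.09},{"delta_pos":[175,0,23],"yaw":-0.12},{"delta_pos":[223,0,29],"yaw":-0.15},{"delta_pos":[271,0,36],"yaw":-0.19},{"delta_pos":[319,0,42],"yaw":-0.22},{"delta_pos":[367,0,48],"yaw":-0.26},{"delta_pos":[415,0,55],"yaw":-0.3},{"delta_pos":[460,0,61],"yaw":-0.33},{"delta_pos":[505,0,67],"yaw":-0.36},{"delta_pos":[535,0,71],"yaw":-0.383}]' && python3 -m handwheel '[{"delta_pos":[22,0,2.5],"yaw":0},{"delta_pos":[22,0,2.5],"yaw":0},{"delta_pos":[22,0,2.5],"yaw":0},{"delta_pos":[22,30,2.5],"yaw":0},{"delta_pos":[22,50,2.5],"yaw":0},{"delta_pos":[22,60,2.5],"yaw":0},{"delta_pos":[22,60,2.5],"yaw":0},{"delta_pos":[22,60,2.5],"yaw":0},{"delta_pos":[22,60,2.5],"yaw":0},{"delta_pos":[22,60,2.5],"yaw":0}]'; python3 - <<'E'
from h import *
for i in range(3):
    w=robot.snapshot("wrist");o=st()
save("c13",w["image"][100:260,220:420],4)
g=w["image"].astype(int).sum(2)
for c in(280,300,340,355): print(c,g[146:162,c])
delta(.6506,.1263,.1105,np.pi/2+.077)
E
```

```text
time: 26.2
tool_pos: [0.646, 0.1064, 0.2013]
ee_rot: [-1.567, -0.001, 1.652]
wrist_force: [1.1, -1.0, -2.4]
width: 0.0638
time: 27.2
tool_pos: [0.6435, 0.1248, 0.1456]
ee_rot: [-1.574, -0.0, 1.648]
wrist_force: [-1.1, 1.0, -1.3]
width: 0.0639
t 27.25 p [643.4 124.9 145.4] rot [-1.5733e+00 -1.0000e-04  1.6479e+00] F [-0.16  0.14 -1.75] w 63.9
t 27.3 p [643.2 125.  145. ] rot [-1.5728e+00 -1.0000e-04  1.6480e+00] F [-0.    0.7  -2.24] w 63.8
t 27.35 p [643.  125.  144.7] rot [-1.5722e+00 -1.0000e-04  1.6481e+00] F [-0.43 -1.46 -1.62] w 63.9
280 [589 576 594 620 634 512 308 285 275 318 447 514 521 541 544 547]
300 [624 621 593 599 585 563 629 515 272 334 458 510 528 540 540 543]
340 [565 569 559 558 576 462 322 319 293 313 451 518 528 527 541 547]
355 [562 545 520 494 504 428 277 267 268 324 451 509 539 535 538 548]
delta x,y,z 0.7 34.2 -7.6 yaw 0.0 (or 3.142 -3.141 ) j6 -1.54
```

View pics/c13.png

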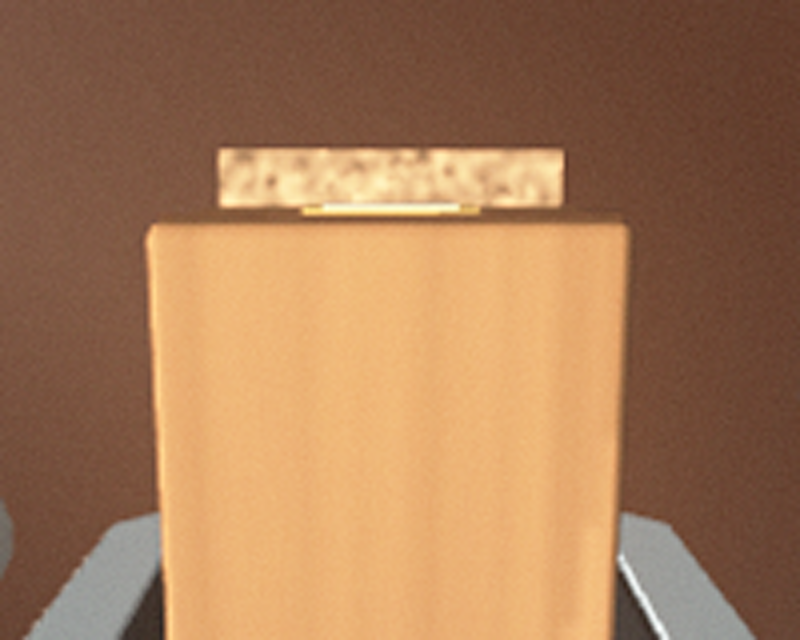

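```bash
python3 -m handwheel '[{"delta_pos":[0.4,5,-6.5],"yaw":0},{"delta_pos":[0.4,15,-6.5],"yaw":0},{"delta_pos":[0.4,24,-6.5],"yaw":0},{"delta_pos":[0.4,29,-6.5],"yaw":0},{"delta_pos":[0.4,30,-6.5],"yaw":0},{"delta_pos":[0.4,30,-6.5],"yaw":0},{"delta_pos":[0.4,30,-6.5],"yaw":0},{"delta_pos":[0.4,30,-6.5],"yaw":0},{"delta_pos":[0.4,30,-6.5],"yaw":0},{"delta_pos":[0.4,30,-6.5],"yaw":0}]'; python3 - <<'E'
from h import *
for i in range(3):
    w=robot.snapshot("wrist");o=st()
delta(.6506,.1263,.1095,np.pi/2+.077)
E
```

```text
time: 28.35
tool_pos: [0.6493, 0.1259, 0.1143]
ee_rot: [-1.571, -0.0, 1.648]
wrist_force: [-0.1, -0.1, -2.3]
width: 0.0638
t 28.4 p [649.3 125.9 114.2] rot [-1.5713e+00 -1.0000e-04  1.6480e+00] F [-0.27 -0.79 -2.04] w 63.8
t 28.45 p [649.2 125.9 114.1] rot [-1.5711e+00 -1.0000e-04  1.6480e+00] F [-0.15 -0.97 -1.84] w 63.8
t 28.5 p [649.2 125.8 114. ] rot [-1.5711e+00 -1.0000e-04  1.6480e+00] F [-0.69 -0.27 -1.69] w 63.6
delta x,y,z 0.4 4.5 -1.4 yaw 0.0 (or 3.142 -3.141 ) j6 -1.54
```

```bash
python3 -m handwheel '[{"delta_pos":[0.2,2,-0.3],"yaw":0},{"delta_pos":[0.2,3.5,-0.3],"yaw":0},{"delta_pos":[0.2,4.3,-0.3],"yaw":0},{"delta_pos":[0.2,4.3,-0.3],"yaw":0},{"delta_pos":[0.2,4.3,-0.3],"yaw":0}]'; python3 - <<'E'
from h import *
for i in range(3):
    w=robot.snapshot("wrist");o=st()
E
```

```text
time: 29.0
tool_pos: [0.6494, 0.1261, 0.1099]
ee_rot: [-1.571, -0.0, 1.648]
wrist_force: [-1.3, -0.3, 1.4]
width: 0.0642
t 29.05 p [649.4 126.1 109.9] rot [-1.571e+00 -1.000e-04  1.648e+00] F [-1.28  0.32  0.75] w 63.5
t 29.1 p [649.4 126.1 109.9] rot [-1.571e+00 -1.000e-04  1.648e+00] F [-1.37 -0.38  0.76] w 63.8
t 29.15 p [649.4 126.1 109.9] rot [-1.571e+00 -1.000e-04  1.648e+00] F [-1.34 -0.52  1.89] w 64.0
```

Contact made (force went from -2 to +1 N). Releasing and lifting to check.

```bash
python3 -m handwheel '[{"delta_pos":[0,0,0],"yaw":0},{"delta_pos":[0,0,0],"yaw":0},{"delta_pos":[0,0,0],"yaw":0},{"delta_pos":[0,0,0],"yaw":0},{"delta_pos":[0,0,0],"yaw":0}]' 0 && python3 -m handwheel '[{"delta_pos":[0,-30,0],"yaw":0},{"delta_pos":[0,-70,0],"yaw":0},{"delta_pos":[0,-110,0],"yaw":0},{"delta_pos":[0,-140,0],"yaw":0},{"delta_pos":[0,-140,0],"yaw":0},{"delta_pos":[0,-140,0],"yaw":0},{"delta_pos":[0,-140,0],"yaw":0},{"delta_pos":[0,-140,0],"yaw":0}]'; python3 - <<'E'
from h import *
st()
w=robot.snapshot("wrist");save("c14",w["image"][120:270,260:380],5)
t=robot.snapshot("top");save("t14",t["image"][60:280,130:530],2)
print("B1");delta(.404,-.305,.18,np.pi/2+.022)
E
```

```text
time: 29.65
tool_pos: [0.6495, 0.126, 0.1095]
ee_rot: [-1.571, -0.0, 1.648]
wrist_force: [0.0, 0.2, 0.3]
width: 0.0935
time: 30.45
tool_pos: [0.6486, 0.126, 0.2468]
ee_rot: [-1.566, 0.0, 1.648]
wrist_force: [0.4, 0.1, 0.4]
width: 0.0937
t 30.45 p [648.6 126.  246.8] rot [-1.5662  0.      1.648 ] F [0.39 0.1  0.39] w 93.7
B1
delta x,y,z -410.8 67.5 277.3 yaw 0.055 (or 3.197 -3.086 ) j6 -1.54
```

View pics/c14.png

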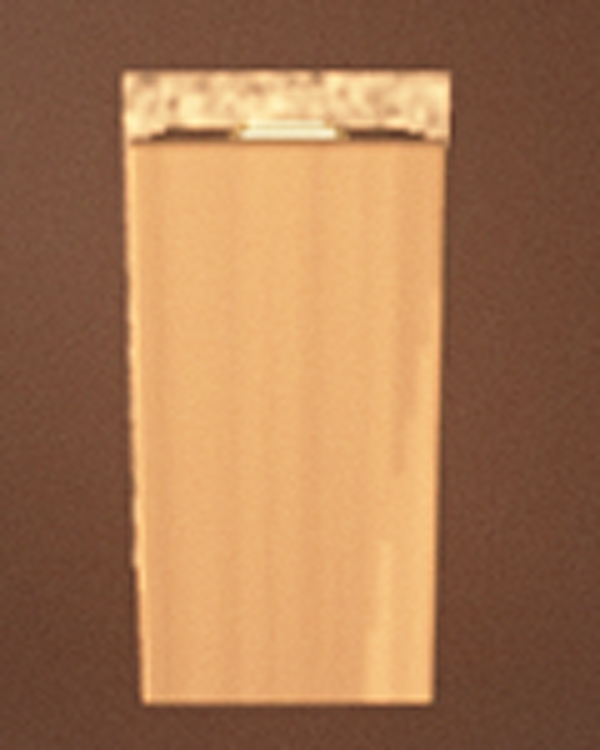

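View pics/t14.png

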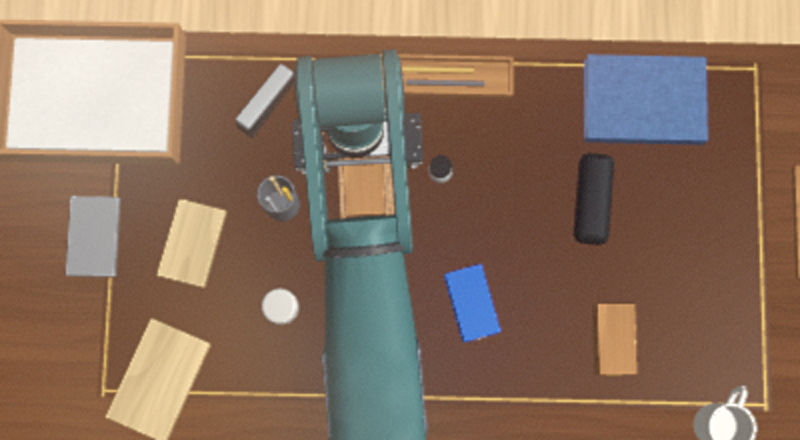

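The top box looks aligned (c14 box 133..444 by 143..703). The last brown box is at crop (617,340), the paperweight is untouched at (280,306), and cup, jar and case are undisturbed.

```bash
python3 - <<'E'
from h import *
w=robot.snapshot("wrist")
quad(w,[[286.6,148.6],[348.8,148.6],[346.8,260.6],[288.6,260.6]],.14)
E
python3 -m handwheel '[{"delta_pos":[-35,0,24],"yaw":0},{"delta_pos":[-72,0,48],"yaw":0},{"delta_pos":[-110,10,74],"yaw":0},{"delta_pos":[-148,20,100],"yaw":0.01},{"delta_pos":[-186,30,126],"yaw":0.02},{"delta_pos":[-224,35,151],"yaw":0.03},{"delta_pos":[-262,40,177],"yaw":0.04},{"delta_pos":[-300,45,202],"yaw":0.05},{"delta_pos":[-337,50,228],"yaw":0.055},{"delta_pos":[-370,50,250],"yaw":0.055},{"delta_pos":[-400,50,270],"yaw":0.055},{"delta_pos":[-411,50,277],"yaw":0.055}]' && python3 -m handwheel '[{"delta_pos":[0,0,0],"yaw":0},{"delta_pos":[0,0,0],"yaw":0},{"delta_pos":[0,0,0],"yaw":0},{"delta_pos":[0,0,0],"yaw":0},{"delta_pos":[0,0,0],"yaw":0}]'
python3 - <<'E'
from h import *
w,r=wbox(.045);save("w15",w["image"])
o=st();x=r[0];delta(x[1],x[2],.013,x[5]+np.pi/2)
E
```

```text
quad c [0.6513 0.1269] yaw 0.0777 sides [0.1193, 0.0616, 0.1193, 0.0632]
time: 31.8
tool_pos: [0.4031, -0.3073, 0.1991]
ee_rot: [-1.57, 0.0, 1.589]
wrist_force: [-0.1, 0.8, -0.0]
width: 0.0942
time: 32.3
tool_pos: [0.4056, -0.3042, 0.1996]
ee_rot: [-1.571, -0.0, 1.595]
wrist_force: [0.2, -0.2, 0.1]
width: 0.0938
[(array([316., 191.]), 0.4028, -0.3059, 121, 64, np.float64(0.022))]
t 32.35 p [ 405.5 -304.4  199.6] rot [-1.571  -0.      1.5945] F [0.29 0.14 0.33] w 94.2
delta x,y,z -1.5 186.6 2.7 yaw 0.002 (or 3.143 -3.14 ) j6 -2.35
```

View pics/w15.png

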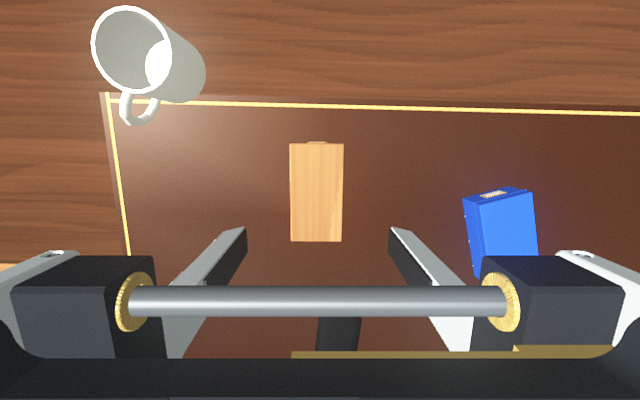

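The last box is centred at (316,191). Picking it up.

```bash
python3 -m handwheel '[{"delta_pos":[-1.5,45,2.7],"yaw":0},{"delta_pos":[-1.5,90,2.7],"yaw":0},{"delta_pos":[-1.5,135,2.7],"yaw":0},{"delta_pos":[-1.5,170,2.7],"yaw":0},{"delta_pos":[-1.5,185,2.7],"yaw":0},{"delta_pos":[-1.5,185,2.7],"yaw":0},{"delta_pos":[-1.5,185,2.7],"yaw":0}]' && python3 -m handwheel '[{"delta_pos":[0,0,0],"yaw":0},{"delta_pos":[0,0,0],"yaw":0},{"delta_pos":[0,0,0],"yaw":0},{"delta_pos":[0,0,0],"yaw":0},{"delta_pos":[0,0,0],"yaw":0},{"delta_pos":[0,0,0],"yaw":0},{"delta_pos":[0,0,0],"yaw":0},{"delta_pos":[0,0,0],"yaw":0}]' 255 && python3 -m handwheel '[{"delta_pos":[0,-10,0],"yaw":0},{"delta_pos":[0,-25,0],"yaw":0},{"delta_pos":[0,-45,0],"yaw":0},{"delta_pos":[0,-75,0],"yaw":0},{"delta_pos":[0,-110,0],"yaw":0},{"delta_pos":[0,-150,0],"yaw":0},{"delta_pos":[0,-180,0],"yaw":0},{"delta_pos":[0,-200,0],"yaw":0},{"delta_pos":[0,-200,0],"yaw":0}]'; python3 - <<'E'
from h import *
for i in range(5):
    w=robot.snapshot("wrist");o=st()
print("stand");delta(.5576,.4288,.20,np.pi/2-.232)
save("w16",w["image"])
E
```

```text
time: 33.05
tool_pos: [0.4028, -0.3067, 0.0151]
ee_rot: [-1.571, 0.0, 1.593]
wrist_force: [-0.4, 0.5, 0.2]
width: 0.0938
time: 33.85
tool_pos: [0.4027, -0.3055, 0.0153]
ee_rot: [-1.572, -0.002, 1.593]
wrist_force: [-0.4, 4.5, 6.5]
width: 0.0637
time: 34.75
tool_pos: [0.403, -0.308, 0.2172]
ee_rot: [-1.574, 0.005, 1.593]
wrist_force: [0.2, 0.0, -6.6]
width: 0.0638
t 34.8 p [ 402.3 -307.2  214.7] rot [-1.5712e+00  1.4000e-03  1.5927e+00] F [ 0.41  0.12 -7.95] w 63.8
t 34.85 p [ 401.6 -306.5  212.9] rot [-1.5687e+00 -1.4000e-03  1.5927e+00] F [-0.82  0.01 -8.28] w 64.1
t 34.9 p [ 401.3 -306.   211.9] rot [-1.5673 -0.003   1.5927] F [-0.04 -0.32 -6.32] w 63.9
t 34.95 p [ 401.2 -305.9  211.5] rot [-1.5668 -0.0037  1.5928] F [ 0.05  0.82 -7.07] w 63.8
t 35.0 p [ 401.3 -305.9  211.6] rot [-1.5669 -0.0036  1.5928] F [ 1.49  0.56 -7.8 ] w 64.1
stand
delta x,y,z 731.0 11.6 -172.5 yaw 0.254 (or 3.396 -2.888 ) j6 -2.36
```

View pics/w16.png

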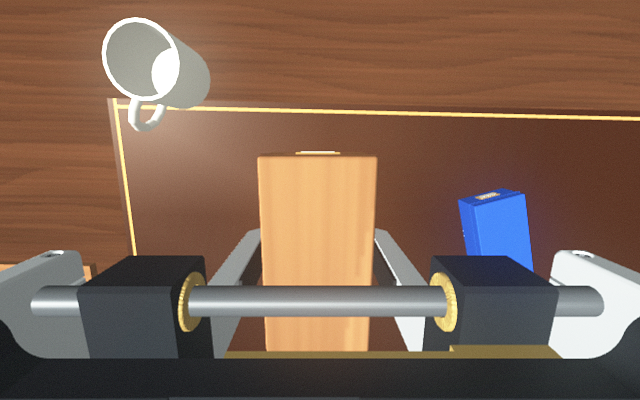

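Weight is about 7.4 N, so this one is full and goes to the stand.

```bash
python3 -m handwheel '[{"delta_pos":[20,0,-5],"yaw":0.01},{"delta_pos":[50,0,-12],"yaw":0.02},{"delta_pos":[85,0,-20],"yaw":0.03},{"delta_pos":[125,0,-30],"yaw":0.05},{"delta_pos":[165,0,-39],"yaw":0.06},{"delta_pos":[207,0,-49],"yaw":0.08},{"delta_pos":[250,0,-59],"yaw":0.1},{"delta_pos":[293,0,-69],"yaw":0.11},{"delta_pos":[336,0,-79],"yaw":0.13},{"delta_pos":[380,0,-90],"yaw":0.15},{"delta_pos":[422,0,-100],"yaw":0.16},{"delta_pos":[465,0,-110],"yaw":0.18}]' && python3 - <<'E'
from h import *
o=st();delta(.5576,.4288,.20,np.pi/2-.232)
E
```

```text
time: 36.2
tool_pos: [0.5013, 0.1622, 0.2126]
ee_rot: [-1.568, 0.002, 1.412]
wrist_force: [1.1, -1.0, -6.4]
width: 0.064
t 36.2 p [501.3 162.2 212.6] rot [-1.5681e+00  1.5000e-03  1.4125e+00] F [ 1.07 -0.99 -6.41] w 64.0
delta x,y,z 272.1 12.6 -13.6 yaw 0.074 (or 3.215 -3.068 ) j6 -1.21
```

```bash
python3 -m handwheel '[{"delta_pos":[40,0,-2],"yaw":0.02},{"delta_pos":[75,0,-5],"yaw":0.04},{"delta_pos":[105,0,-8],"yaw":0.06},{"delta_pos":[125,0,-14],"yaw":0.074},{"delta_pos":[130,0,-14],"yaw":0.074},{"delta_pos":[130,0,-14],"yaw":0.074},{"delta_pos":[130,0,-14],"yaw":0.074},{"delta_pos":[130,0,-14],"yaw":0.074},{"delta_pos":[130,0,-14],"yaw":0.074}]' && python3 - <<'E'
from h import *
for i in range(3): w=robot.snapshot("wrist")
o=st();delta(.5576,.4288,.20,np.pi/2-.232)
save("w17",w["image"]);print(proj(w,[[.5576,.4288,.015]]))
x,y=[int(v) for v in proj(w,[[.5576,.4288,.015]])[0]]
print(x,y);save("c17",w["image"][y-75:y+75,x-75:x+75],5)
E
```

```text
time: 37.1
tool_pos: [0.5362, 0.2859, 0.2149]
ee_rot: [-1.571, -0.0, 1.338]
wrist_force: [0.5, 0.2, -6.7]
width: 0.0641
t 37.25 p [536.2 286.3 215. ] rot [-1.5712e+00 -4.0000e-04  1.3383e+00] F [-0.35 -0.08 -7.16] w 63.6
delta x,y,z 143.5 15.0 12.0 yaw -0.0 (or 3.141 -3.142 ) j6 -0.94
[[424.32583315 179.83356697]]
424 179
```

View pics/w17.png

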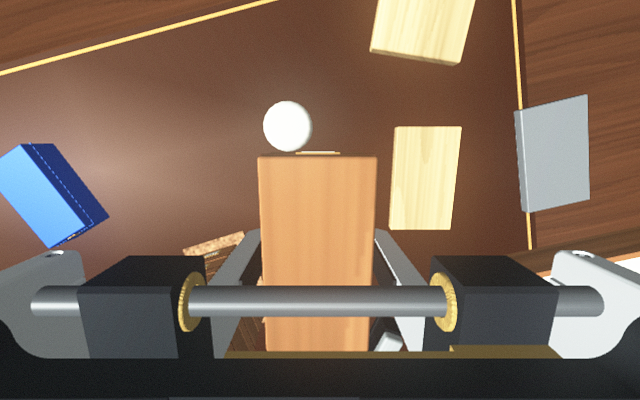

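View pics/c17.png

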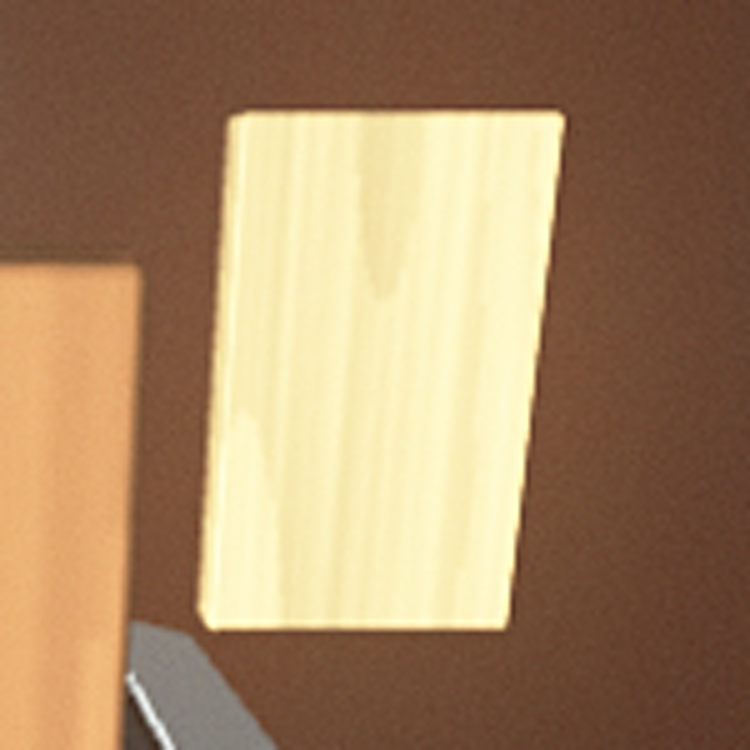

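```bash
python3 - <<'E'
from h import *
w=robot.snapshot("wrist")
f=lambda p:[[349+a/5,104+b/5] for a,b in p]
quad(w,f([(243,111),(566,111),(509,631),(213,631)]),.015)
quad(w,f([(229,111),(566,111),(509,631),(198,631)]),.015)
g=w["image"].astype(int).sum(2)
for c in(280,340): print(c,g[146:162,c])
o=st();delta(.5576,.4288,.20,np.pi/2-.232)
E
```

```text
quad c [0.5587 0.4302] yaw -0.2274 sides [0.1404, 0.0831, 0.1404, 0.0829]
quad c [0.5582 0.4283] yaw -0.2296 sides [0.1404, 0.0867, 0.1404, 0.0871]
280 [761 760 762 720 461 314 293 288 297 286 352 459 503 534 542 556]
340 [282 266 280 275 269 264 300 333 309 259 315 436 488 518 540 543]
t 37.3 p [536.2 286.4 214.9] rot [-1.5711e+00 -3.0000e-04  1.3384e+00] F [ 0.58 -0.4  -7.05] w 64.0
delta x,y,z 143.5 14.9 12.0 yaw -0.0 (or 3.141 -3.142 ) j6 -0.94
```

```bash
python3 -m handwheel '[{"delta_pos":[30,0,4],"yaw":0},{"delta_pos":[70,0,8],"yaw":0},{"delta_pos":[110,0,11],"yaw":0},{"delta_pos":[135,0,13],"yaw":0},{"delta_pos":[144,10,13.3],"yaw":0},{"delta_pos":[144,50,13.3],"yaw":0},{"delta_pos":[144,95,13.3],"yaw":0},{"delta_pos":[144,135,13.3],"yaw":0},{"delta_pos":[144,160,13.3],"yaw":0},{"delta_pos":[144,174,13.3],"yaw":0},{"delta_pos":[144,176,13.3],"yaw":0},{"delta_pos":[144,176,13.3],"yaw":0}]' && python3 -m handwheel '[{"delta_pos":[0,0,0],"yaw":0},{"delta_pos":[0,0,0],"yaw":0},{"delta_pos":[0,0,0],"yaw":0},{"delta_pos":[0,0,0],"yaw":0},{"delta_pos":[0,0,0],"yaw":0},{"delta_pos":[0,0,0],"yaw":0}]';python3 - <<'E'
from h import *
for i in range(3): w=robot.snapshot("wrist");o=st()
delta(.558,.4296,.0295,np.pi/2-.232)
g=w["image"].astype(int).sum(2)
for c in(280,340): print(c,g[146:162,c])
save("c18",w["image"][100:260,220:420],4)
E
```

```text
time: 38.5
tool_pos: [0.5571, 0.4301, 0.0397]
ee_rot: [-1.572, -0.001, 1.339]
wrist_force: [-0.6, 0.7, -6.2]
width: 0.0639
time: 39.1
tool_pos: [0.5563, 0.4301, 0.0386]
ee_rot: [-1.571, -0.0, 1.339]
wrist_force: [-0.6, -0.5, -7.7]
width: 0.0638
t 39.15 p [556.3 430.1  38.6] rot [-1.5708 -0.      1.3391] F [ 0.5  -0.03 -8.05] w 63.7
t 39.2 p [556.3 430.1  38.5] rot [-1.5707  0.      1.339 ] F [-0.3   0.48 -6.81] w 64.0
t 39.25 p [556.3 430.1  38.5] rot [-1.5706e+00  1.0000e-04  1.3391e+00] F [ 0.58 -0.64 -8.01] w 63.8
delta x,y,z -0.1 9.0 -1.8 yaw 0.0 (or 3.142 -3.141 ) j6 -0.76
280 [694 702 697 699 704 681 470 219 257 252 323 443 487 525 534 542]
340 [703 702 702 706 708 683 499 311 298 247 318 422 477 523 534 537]
```

View pics/c18.png

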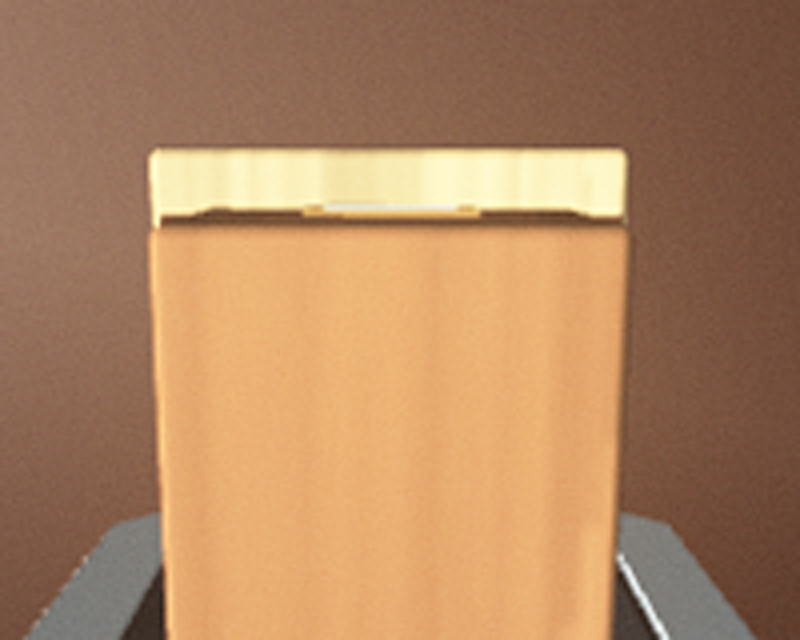

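Laterally the box (150..628) and stand (150..627) line up. Lowering.

```bash
python3 -m handwheel '[{"delta_pos":[0,3,-0.3],"yaw":0},{"delta_pos":[0,6,-0.3],"yaw":0},{"delta_pos":[0,8,-0.3],"yaw":0},{"delta_pos":[0,9,-0.3],"yaw":0},{"delta_pos":[0,9,-0.3],"yaw":0},{"delta_pos":[0,9,-0.3],"yaw":0}]'; python3 - <<'E'
from h import *
for i in range(3):
    w=robot.snapshot("wrist");o=st()
E
```

```text
time: 39.85
tool_pos: [0.5565, 0.4299, 0.0305]
ee_rot: [-1.571, 0.0, 1.339]
wrist_force: [-3.0, -3.4, 0.0]
width: 0.0632
t 39.9 p [556.5 429.9  30.5] rot [-1.5708e+00  1.0000e-04  1.3390e+00] F [-3.59 -2.57  0.04] w 63.8
t 39.95 p [556.5 429.9  30.4] rot [-1.5708 -0.      1.339 ] F [-3.87 -3.8   0.8 ] w 64.0
t 40.0 p [556.5 429.9  30.4] rot [-1.5708  0.      1.339 ] F [-4.04 -2.7   0.57] w 64.2
```

```bash
python3 -m handwheel '[{"delta_pos":[0,0,0],"yaw":0},{"delta_pos":[0,0,0],"yaw":0},{"delta_pos":[0,0,0],"yaw":0},{"delta_pos":[0,0,0],"yaw":0},{"delta_pos":[0,0,0],"yaw":0}]' 0 && python3 -m handwheel '[{"delta_pos":[0,-30,0],"yaw":0},{"delta_pos":[0,-70,0],"yaw":0},{"delta_pos":[0,-115,0],"yaw":0},{"delta_pos":[0,-150,0],"yaw":0},{"delta_pos":[0,-170,0],"yaw":0},{"delta_pos":[0,-170,0],"yaw":0},{"delta_pos":[0,-170,0],"yaw":0},{"delta_pos":[0,-170,0],"yaw":0}]'; python3 - <<'E'
from h import *
for i in range(4): w=robot.snapshot("wrist")
st()
save("w19",w["image"]);save("c19",w["image"][120:270,260:380],5)
delta(.45,.269,.19,np.pi/2-.232)
E
```

```text
time: 40.5
tool_pos: [0.557, 0.4302, 0.0298]
ee_rot: [-1.571, -0.001, 1.339]
wrist_force: [-0.1, -0.1, -0.3]
width: 0.0937
time: 41.3
tool_pos: [0.5558, 0.4295, 0.1966]
ee_rot: [-1.568, 0.003, 1.339]
wrist_force: [-0.2, 0.0, -0.2]
width: 0.0938
t 41.5 p [556.1 429.6 197.5] rot [-1.5686  0.0023  1.339 ] F [-0.56  0.28  1.01] w 93.9
delta x,y,z -180.7 7.5 66.4 yaw 0.0 (or 3.142 -3.141 ) j6 -0.76
```

View pics/c19.png

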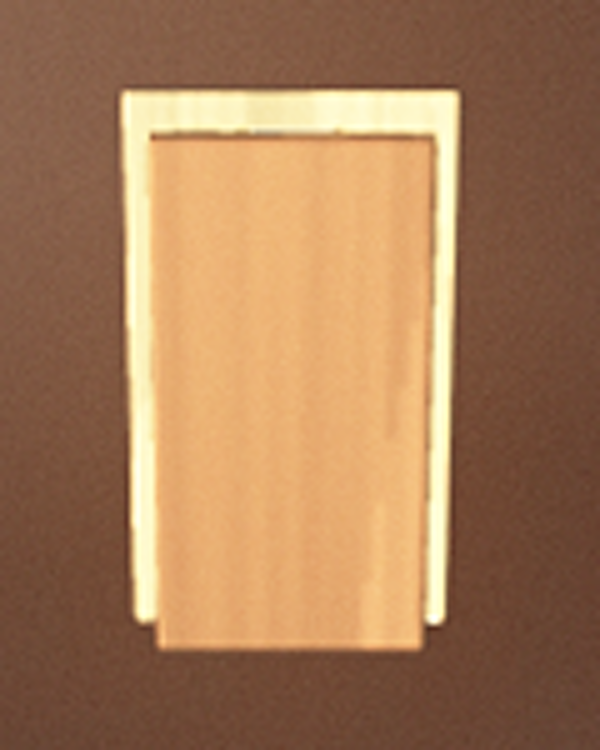

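View pics/w19.png

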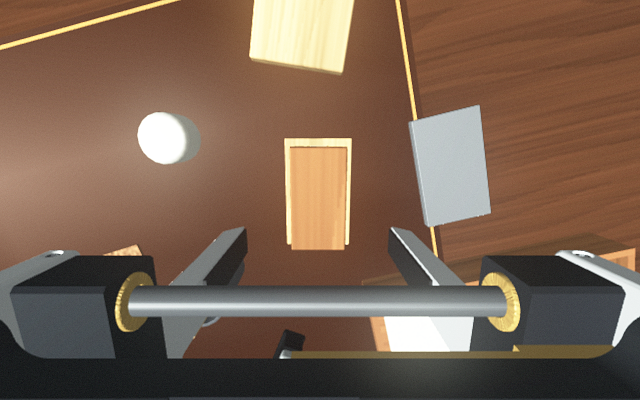

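```bash
python3 - <<'E'
from h import *
w=robot.snapshot("wrist")
f=lambda p:[[260+a/5,120+b/5] for a,b in p]
quad(w,f([(150,136),(435,136),(423,650),(157,650)]),.06)
quad(w,f([(122,91),(460,91),(444,625),(134,625)]),.015)
w,r=wbox(.04,(95,180,120,215),lambda H,S,V:(S<45)&(V>225))
st()
delta(.45,.269,.19,np.pi/2-.232)
E
```

```text
quad c [0.5586 0.4298] yaw -0.2356 sides [0.1198, 0.0622, 0.1198, 0.0632]
quad c [0.5594 0.4294] yaw -0.2347 sides [0.1405, 0.0837, 0.1405, 0.0838]
[(array([161., 138.]), 0.4493, 0.2693, 55, 54, np.float64(0.495))]
t 41.6 p [556.4 429.8 198.5] rot [-1.5696e+00  1.2000e-03  1.3390e+00] F [ 0.05 -0.66 -0.62] w 93.9
delta x,y,z -181.0 8.5 66.6 yaw 0.0 (or 3.142 -3.141 ) j6 -0.76
```

The full box is within 1 mm and 0.001 rad of the stand's middle. Now the paperweight.

```bash
python3 -m handwheel '[{"delta_pos":[-40,0,15],"yaw":0},{"delta_pos":[-80,0,30],"yaw":0},{"delta_pos":[-120,0,44],"yaw":0},{"delta_pos":[-160,0,58],"yaw":0},{"delta_pos":[-181,0,66],"yaw":0},{"delta_pos":[-181,0,66],"yaw":0},{"delta_pos":[-181,0,66],"yaw":0},{"delta_pos":[-181,0,66],"yaw":0},{"delta_pos":[-181,0,66],"yaw":0}]'; python3 - <<'E'
from h import *
for i in range(3):w=robot.snapshot("wrist")
save("w20",w["image"])
w,r=wbox(.04,(130,270,260,380),lambda H,S,V:(S<50)&(V>170))
st();x=r[0];delta(x[1],x[2],.009,np.pi/2-.232)
E
```

```text
time: 42.5
tool_pos: [0.4513, 0.2698, 0.1992]
ee_rot: [-1.57, 0.0, 1.34]
wrist_force: [0.7, -0.3, -0.6]
width: 0.0939
[(array([316., 192.]), 0.4485, 0.2685, 58, 56, np.float64(-0.231))]
t 42.7 p [451.  269.5 199.3] rot [-1.5704e+00  2.0000e-04  1.3396e+00] F [ 0.01  1.04 -0.53] w 94.3
delta x,y,z -1.5 190.3 2.3 yaw 0.001 (or 3.142 -3.141 ) j6 -0.91
```

View pics/w20.png

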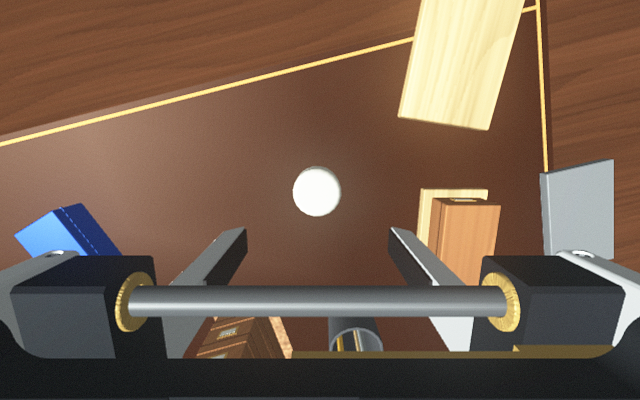

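The paperweight is upright at (316,192) and the cup is clear. Picking it up.

```bash
python3 -m handwheel '[{"delta_pos":[-1,45,2],"yaw":0},{"delta_pos":[-1,90,2],"yaw":0},{"delta_pos":[-1,135,2],"yaw":0},{"delta_pos":[-1,172,2],"yaw":0},{"delta_pos":[-1,189,2],"yaw":0},{"delta_pos":[-1,189,2],"yaw":0},{"delta_pos":[-1,189,2],"yaw":0}]' && python3 -m handwheel '[{"delta_pos":[0,0,0],"yaw":0},{"delta_pos":[0,0,0],"yaw":0},{"delta_pos":[0,0,0],"yaw":0},{"delta_pos":[0,0,0],"yaw":0},{"delta_pos":[0,0,0],"yaw":0},{"delta_pos":[0,0,0],"yaw":0},{"delta_pos":[0,0,0],"yaw":0},{"delta_pos":[0,0,0],"yaw":0}]' 255 && python3 -m handwheel '[{"delta_pos":[0,-20,0],"yaw":0},{"delta_pos":[0,-50,0],"yaw":0},{"delta_pos":[0,-90,0],"yaw":0},{"delta_pos":[0,-120,0],"yaw":0},{"delta_pos":[0,-140,0],"yaw":0},{"delta_pos":[0,-140,0],"yaw":0},{"delta_pos":[0,-140,0],"yaw":0},{"delta_pos":[0,-140,0],"yaw":0}]'; python3 - <<'E'
from h import *
for i in range(4):
    w=robot.snapshot("wrist");o=st()
delta(.5586,.4296,.13,np.pi/2-.232)
save("w21",w["image"])
E
```

```text
time: 43.4
tool_pos: [0.4491, 0.2688, 0.011]
ee_rot: [-1.571, -0.0, 1.339]
wrist_force: [0.3, 0.5, 0.1]
width: 0.0939
time: 44.2
tool_pos: [0.449, 0.2689, 0.0112]
ee_rot: [-1.572, -0.001, 1.339]
wrist_force: [-0.8, 0.5, 4.3]
width: 0.0587
time: 45.0
tool_pos: [0.4472, 0.2677, 0.1478]
ee_rot: [-1.567, 0.003, 1.339]
wrist_force: [0.0, 0.2, -2.5]
width: 0.0589
t 45.05 p [447.3 267.7 147.8] rot [-1.5669  0.0032  1.3389] F [-0.09  0.12 -2.43] w 59.0
t 45.1 p [447.5 267.9 148.1] rot [-1.5673  0.0028  1.339 ] F [ 0.2   0.11 -3.01] w 59.3
t 45.15 p [447.7 268.  148.5] rot [-1.5679  0.0023  1.339 ] F [ 0.16  0.45 -3.21] w 58.7
t 45.2 p [447.9 268.1 149. ] rot [-1.5685  0.0017  1.3389] F [ 0.46 -0.25 -3.16] w 59.0
delta x,y,z 182.6 19.0 -70.6 yaw 0.0 (or 3.142 -3.141 ) j6 -0.91
```

View pics/w21.png

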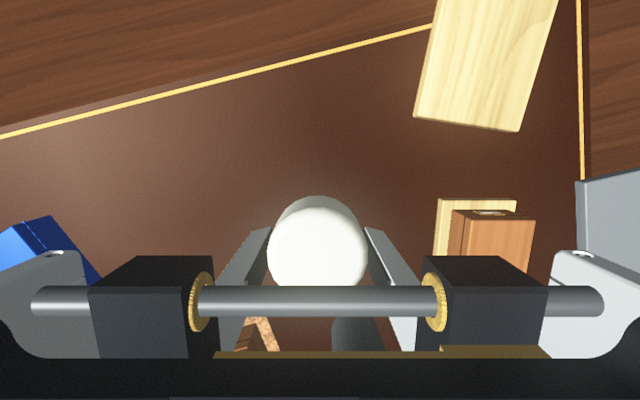

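```bash
python3 -m handwheel '[{"delta_pos":[35,0,-13],"yaw":0},{"delta_pos":[75,0,-28],"yaw":0},{"delta_pos":[115,0,-44],"yaw":0},{"delta_pos":[155,0,-60],"yaw":0},{"delta_pos":[182,0,-70],"yaw":0},{"delta_pos":[182,0,-70],"yaw":0},{"delta_pos":[182,20,-70],"yaw":0},{"delta_pos":[182,50,-70],"yaw":0},{"delta_pos":[182,67,-70],"yaw":0},{"delta_pos":[182,70,-70],"yaw":0},{"delta_pos":[182,70,-70],"yaw":0},{"delta_pos":[182,70,-70],"yaw":0}]' && python3 -m handwheel '[{"delta_pos":[0,0,0],"yaw":0},{"delta_pos":[0,0,0],"yaw":0},{"delta_pos":[0,0,0],"yaw":0},{"delta_pos":[0,0,0],"yaw":0},{"delta_pos":[0,0,0],"yaw":0},{"delta_pos":[0,0,0],"yaw":0}]';python3 - <<'E'
from h import *
for i in range(3): w=robot.snapshot("wrist");o=st()
delta(.5588,.4296,.071,np.pi/2-.232)
save("w22",w["image"])
E
```

```text
time: 46.4
tool_pos: [0.5592, 0.4297, 0.0824]
ee_rot: [-1.573, -0.002, 1.339]
wrist_force: [-0.4, 0.1, -2.2]
width: 0.0592
time: 47.0
tool_pos: [0.5585, 0.4296, 0.0805]
ee_rot: [-1.571, 0.0, 1.339]
wrist_force: [0.2, -0.2, -3.6]
width: 0.0591
t 47.05 p [558.5 429.5  80.5] rot [-1.5707e+00  1.0000e-04  1.3390e+00] F [ 0.35  0.06 -4.01] w 58.8
t 47.1 p [558.5 429.6  80.5] rot [-1.5707  0.      1.339 ] F [-0.04 -0.53 -3.47] w 58.7
t 47.15 p [558.5 429.5  80.5] rot [-1.5707e+00  1.0000e-04  1.3390e+00] F [ 0.81 -0.27 -3.39] w 59.0
delta x,y,z 0.1 9.5 -0.2 yaw 0.0 (or 3.142 -3.141 ) j6 -0.76
```

View pics/w22.png

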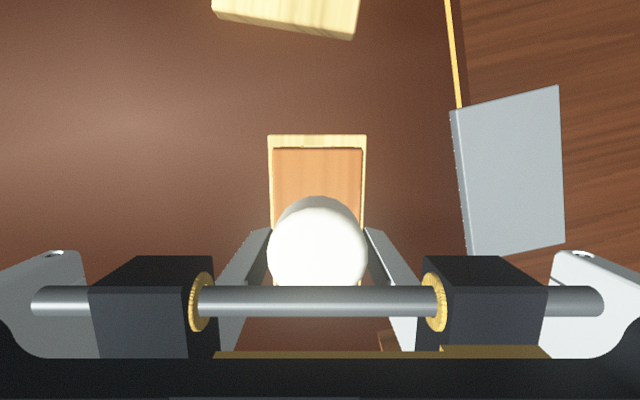

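The paperweight is centred over the box at (317,245). I'll lower it until it touches.

```bash
python3 -m handwheel '[{"delta_pos":[0,3,0],"yaw":0},{"delta_pos":[0,6,0],"yaw":0},{"delta_pos":[0,8.5,0],"yaw":0},{"delta_pos":[0,9.3,0],"yaw":0},{"delta_pos":[0,9.3,0],"yaw":0},{"delta_pos":[0,9.3,0],"yaw":0}]';python3 - <<'E'
from h import *
for i in range(3): w=robot.snapshot("wrist");o=st()
E
```

```text
time: 47.75
tool_pos: [0.5585, 0.4295, 0.0713]
ee_rot: [-1.571, -0.0, 1.339]
wrist_force: [0.5, -0.5, -1.9]
width: 0.059
t 47.8 p [558.5 429.5  71.3] rot [-1.5708 -0.      1.339 ] F [ 0.1  -0.06 -1.95] w 59.4
t 47.85 p [558.5 429.5  71.3] rot [-1.5708  0.      1.339 ] F [-0.48 -0.57 -2.48] w 58.6
t 47.9 p [558.6 429.5  71.3] rot [-1.5708  0.      1.339 ] F [-0.22 -0.48 -1.67] w 59.0
```

Just touching, with part of the weight carried. I'll go down 0.8 mm more, then release and lift straight up.

```bash
python3 -m handwheel '[{"delta_pos":[0,0.8,0],"yaw":0},{"delta_pos":[0,0.8,0],"yaw":0},{"delta_pos":[0,0.8,0],"yaw":0}]' && python3 -m handwheel '[{"delta_pos":[0,0,0],"yaw":0},{"delta_pos":[0,0,0],"yaw":0},{"delta_pos":[0,0,0],"yaw":0},{"delta_pos":[0,0,0],"yaw":0},{"delta_pos":[0,0,0],"yaw":0},{"delta_pos":[0,0,0],"yaw":0}]' 0 && python3 -m handwheel '[{"delta_pos":[0,-20,0],"yaw":0},{"delta_pos":[0,-50,0],"yaw":0},{"delta_pos":[0,-90,0],"yaw":0},{"delta_pos":[0,-130,0],"yaw":0},{"delta_pos":[0,-150,0],"yaw":0},{"delta_pos":[0,-150,0],"yaw":0},{"delta_pos":[0,-150,0],"yaw":0},{"delta_pos":[0,-150,0],"yaw":0},{"delta_pos":[0,-150,0],"yaw":0},{"delta_pos":[0,-150,0],"yaw":0}]';python3 - <<'E'
from h import *
for i in range(3): w=robot.snapshot("wrist");o=st()
save("w23",w["image"])
w,r=wbox(.10,(130,290,260,380),lambda H,S,V:(S<50)&(V>170))
save("c23",w["image"][120:270,260:380],5)
E
```

```text
time: 48.2
tool_pos: [0.5585, 0.4295, 0.0712]
ee_rot: [-1.571, -0.0, 1.339]
wrist_force: [-1.0, -1.5, 1.8]
width: 0.0588
time: 48.8
tool_pos: [0.5586, 0.4296, 0.0705]
ee_rot: [-1.571, -0.0, 1.339]
wrist_force: [-0.4, -0.1, -0.4]
width: 0.0938
time: 49.8
tool_pos: [0.5581, 0.4292, 0.2184]
ee_rot: [-1.569, 0.002, 1.339]
wrist_force: [0.0, -1.1, -0.3]
width: 0.0939
t 49.85 p [558.2 429.3 218.9] rot [-1.569   0.0018  1.339 ] F [ 0.08 -0.52 -0.1 ] w 93.6
t 49.9 p [558.3 429.4 219.4] rot [-1.5696e+00  1.2000e-03  1.3390e+00] F [-0.23  0.09  0.22] w 93.9
t 49.95 p [558.4 429.4 219.8] rot [-1.570e+00  7.000e-04  1.339e+00] F [ 0.1  -0.5   0.26] w 94.0
[(array([308., 206.]), 0.5605, 0.4265, 68, 60, np.float64(-0.205))]
```

View pics/w23.png

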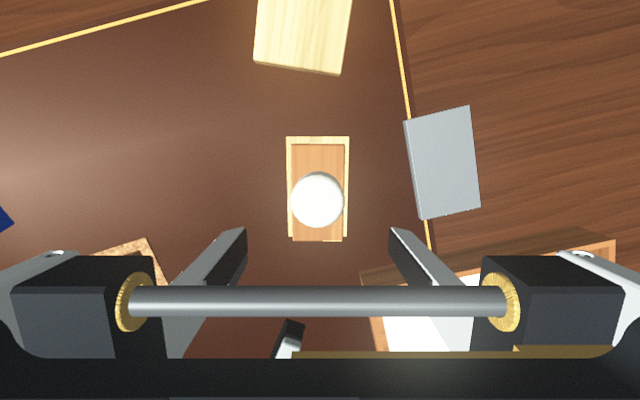

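View pics/c23.png

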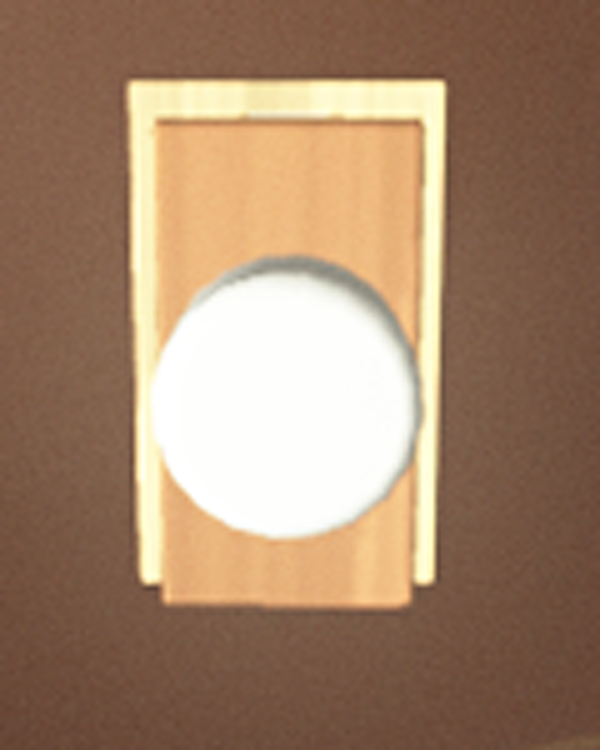

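```bash
python3 - <<'E'
from h import *
w=robot.snapshot("wrist")
f=lambda p:[[260+a/5,120+b/5] for a,b in p]
print("pw",quad(w,f([(152,272),(419,272),(419,538),(152,538)]),.10))
quad(w,f([(155,121),(424,121),(411,606),(162,606)]),.06)
quad(w,f([(128,80),(446,80),(434,585),(140,585)]),.015)
st()
E
python3 -m handwheel '[{"delta_pos":[-20,-30,15],"yaw":0},{"delta_pos":[-50,-40,45],"yaw":0},{"delta_pos":[-80,-40,80],"yaw":0},{"delta_pos":[-110,-40,120],"yaw":0},{"delta_pos":[-130,-40,160],"yaw":0},{"delta_pos":[-150,-40,190],"yaw":0},{"delta_pos":[-150,-40,190],"yaw":0},{"delta_pos":[-150,-40,190],"yaw":0},{"delta_pos":[-150,-40,190],"yaw":0},{"delta_pos":[-150,-40,190],"yaw":0}]'
python3 - <<'E'
from h import *
for n in("top","side"):
    s=robot.snapshot(n);im=s["image"]
    save(n+"24",im[60:280,130:530] if n=="top" else im,2 if n=="top" else 1)
E
```

```text
quad c [0.5581 0.4293] yaw -0.2318 sides [0.0588, 0.0563, 0.0588, 0.0588]
pw [0.55812003 0.42928572]
quad c [0.5586 0.4298] yaw -0.2374 sides [0.1199, 0.0628, 0.1199, 0.0629]
quad c [0.5591 0.4295] yaw -0.2315 sides [0.14, 0.0835, 0.14, 0.0839]
t 50.05 p [558.5 429.5 220.3] rot [-1.5706e+00  1.0000e-04  1.3390e+00] F [-0.57  0.08 -0.09] w 93.8
time: 51.05
tool_pos: [0.3403, 0.3275, 0.2602]
ee_rot: [-1.571, 0.0, 1.338]
wrist_force: [1.2, -0.8, 0.9]
width: 0.0937
```

View pics/top24.png

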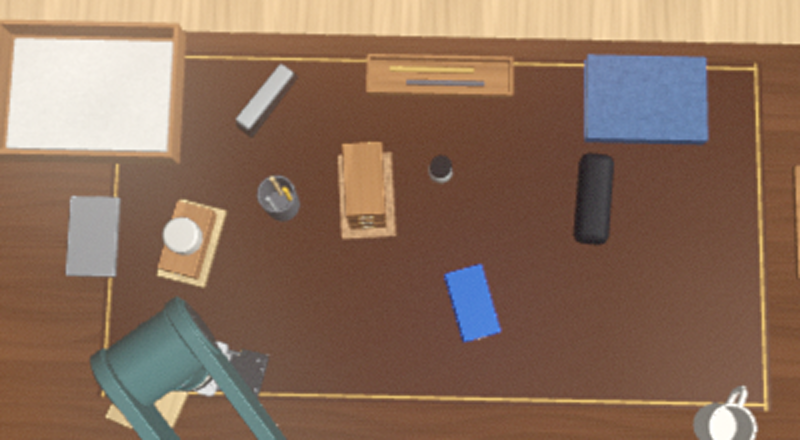

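View pics/side24.png

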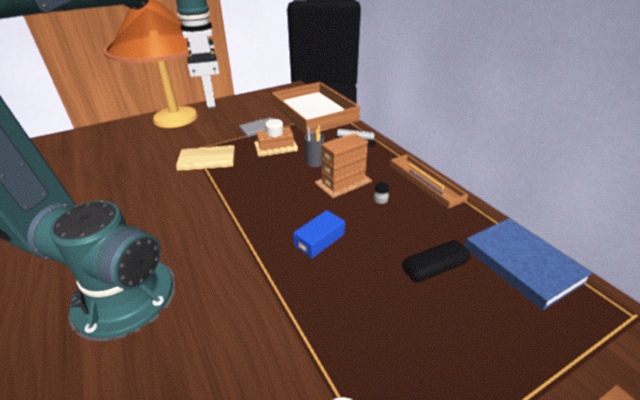

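Both columns are square: three boxes on the mat at (344,182), and one box plus the paperweight on the stand at (275,137). The other objects are unmoved. The paperweight may still be knocked, so I'll wait a few seconds and look again.

```bash
for i in 1 2 3; do python3 -m handwheel '[{"delta_pos":[0,0,0],"yaw":0},{"delta_pos":[0,0,0],"yaw":0},{"delta_pos":[0,0,0],"yaw":0},{"delta_pos":[0,0,0],"yaw":0},{"delta_pos":[0,0,0],"yaw":0},{"delta_pos":[0,0,0],"yaw":0},{"delta_pos":[0,0,0],"yaw":0},{"delta_pos":[0,0,0],"yaw":0},{"delta_pos":[0,0,0],"yaw":0},{"delta_pos":[0,0,0],"yaw":0}]' >/dev/null; done; python3 - <<'E'
from h import *
s=robot.snapshot("top");save("top25",s["image"][60:280,130:530],2)
im=s["image"];hsv=cv2.cvtColor(im,cv2.COLOR_RGB2HSV).astype(int);H,S,V=hsv[...,0],hsv[...,1],hsv[...,2]
m=(S<45)&(V>190); m[:150]=0;m[200:]=0;m[:,:200]=0;m[:,250:]=0
print("pw",rect(s,m,.10)); st()
E
```

```text
pw [(array([221., 177.]), 0.5589, 0.4249, 60, 54, np.float64(-1.548))]
t 54.2 p [339.2 327.2 260.5] rot [-1.5708e+00 -1.0000e-04  1.3390e+00] F [-0.3  -0.26 -0.23] w 93.8
```

View pics/top25.png

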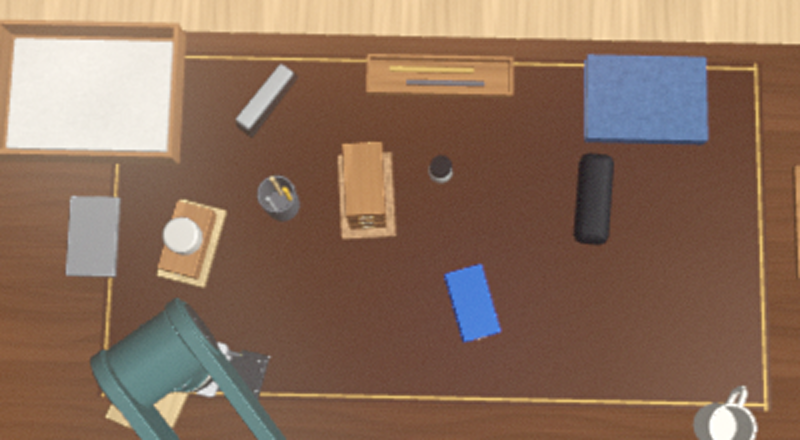

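The scene is unchanged after 3 s, with the paperweight still on the column. Handing in.

```bash
python3 -c "
from bench import robot
print(robot.close_job())"
```

```text
the job is handed in; nothing more can be done
None
```

The job is done and handed in at about 54 s of the 192 s allowed. Four boxes were there: one full (about 7.4 N) and three empty (about 1.6 to 2 N).

- **Order:** I cleared the paperweight off the stand first. Then I weighed each box, stacked the empties on the mat and the full one on the stand, and set the paperweight upright on the full box last.
- **Wrist-camera checks:** the mat boxes were within about 1 mm and 0.004 rad of the mat's middle. The full box was within about 1 mm of the stand's middle, and 0.001 to 0.006 rad off its line in two looks. The paperweight was within about 1 mm of the box's middle.
- **Last top and side views:** both columns stood square, and the cup, ink jar and glasses case looked unmoved. Nothing had changed 3 s later, and I never saw the paperweight knocked or the grip slacken.
- **Disagreements:** the last top-view reading put the paperweight about 4 mm off in y (0.425 against 0.429). Its mask measured only 60 x 54 mm, so I trusted the sharper wrist reading. One early mat measurement was 7 mm too long because finger pixels got into it, so I measured again from the mat's corners before placing.

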